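# Wipe the sample platform clean and load the closed canisters

### The arm

A 6-joint arm with a two-finger parallel gripper is mounted at the origin on the work surface. World frame = base frame: x ahead of the robot, y to its left, z up, the work surface at z = 0. Lengths are in m, angles in rad, forces in N, time in s.
With the tool pointing down it reaches from about 0.275 to 1 m from the base axis. Payload 8.4 kg.
Tool frame: the origin (TCP) lies between the finger pads; the fingertips stand 14 mm ahead of it and the grasp point (between the pads) lies 5 mm behind it (manip.finger_overhang is the distance from the TCP to the fingertips, in m); z points along the fingers, y is the line along which they close (so a half turn about z gives the same grasp; the last joint's range is limited). The gripper opens to 85 mm and grips with 20 to 120 N. Pads are 22 mm wide; open, the fingers measure 114 mm over their backs; the gripper's body (76 mm by 85 mm) begins 54 mm behind the grasp point. The pads swing forward as they close: fully open they stand 13 mm farther back than shut.
Start: joints at [1.137, 0.353, 1.633, -0, 1.155, -0.002], TCP at [0.262, 0.568, 0.245] pointing down, gripper open.
Joint ranges: [-2.63, 2.63], [-0.92, 2.1], [0.06, 2.66], [-1.3, 4.44], [0, 2.69], [-3.02, 3.02]. Speed limits (rad/s): [2.22, 2.22, 2.79, 3.14, 3.14, 3.14].

### API

Orientations are given as a unit quaternion [x, y, z, w].
In Python, from workcell import manip, cams gives the robot as it stands.
- The arm moves only by the tool jog_arm, never from a script. Its argument "deltas" is a list of rows, each a list of 7 numbers: the shift along the world's x, y, z normalised to -1 to 1, where 1 is 250 mm, then the turn, a rotation vector about the world's x, y, z normalised to -1 to 1, where 1 is pi/4 rad, then the opening, from 0 (shut) to 1 (fully open). In form: [[x, y, z, ax, ay, az, hand], ...]. A call has 1 to 5 rows; each row is the pose to reach, as a shift and turn from the pose commanded when the call began; what a row does not reach only later rows make up. A row lasts 1/12 s, in which the tool goes at most 41.7 mm and 7.16 degrees, less where a joint would pass 70% of its speed; a pose out of reach is approached as far as the arm can. A call with a number of a shift or a turn outside -1 to 1 is refused whole. A call with a gripper value outside its range is refused whole. The fingers move at their own pace and stop on an object; "force" is the grip in N (left out, the last holds). Time passes only in rows, so rows that repeat a pose let the fingers close. It gives the time, the measured TCP pose, the force, the opening and the grip force at its end, in the units of the state.
- manip.get_obs(): the state, without advancing time (a new reading comes with each control period).
- cams.snapshot(name): name is "scene" or "top" or "wrist"; returns a dict with "color" (384x512x3 uint8, red, green, blue), "vertical_fov" (degrees; the focal length in pixels is half the picture's height over the tangent of half this angle, whatever the lens; pixels are square), "cx", "cy" (the principal point, pixels), "k1" (the pictures are not rectified: a ray, as slopes to the right and down, at radius r is drawn at 1 + k1 r^2 times it, then the intrinsics apply), "extrinsics" (4x4, takes a point from camera to world coordinates). Camera axes: x right, y up, looking along -z (the intrinsics and any distortion apply to the point x, -y, -z); pixel columns grow to the right and rows downward; lengths in m; the calibration is good to about 2 mm. A picture is of the moment at which its call begins. There is no depth.
- manip.close_job(): hands the job in; it is judged then, once.
The state is a dict: "time": time; "joint_pos": joint angles; "qvel": joint speeds; "effort": joint torques, N m; "eef_pos": TCP position; "tcp_rot": TCP orientation; "contact_force": force on the tool from outside, world axes, zero at the start; "ft_torque": the same for the moment, N m; "finger_gap": finger opening in m; "finger_force": force on a finger pad.
Only numpy, scipy, OpenCV 4.12 (cv2) and the standard library are available. Lean on these libraries where they do the work, as an engineer would, in place of code of your own. Each camera call takes 0.05 s, during which the arm holds its last target. There are 200 camera calls.

### The job

Take the orange scraper block and wipe all the white chips off the steel sample platform into the red scrap tray at its open edge, without touching the chips with the fingers, and stand the scraper upright on its white mat again, lengthwise and centred. Only once no chip is left on the platform, stand every canister that is there upright on it, well inside its edges, and close each with the lid of its own colour, seated flat (ignore a lid that has no canister). Leave the other things on the bench undisturbed.

Things in the scene. Friction and masses are not known exactly. Their poses are not given: they have to be found in the camera images.
- platform_top (a point): centre of the top surface of the tester's sample platform: a dark steel plate 200 mm along its x and 240 mm along its y, level, 40 mm above the bench. Aluminium rims 8 mm high and 8 mm wide run just outside it along its two x edges and its -y edge; its +y edge is open, with the scrap tray below it. z up.
- scrap_tray (a point): centre of the inner floor of the red scrap tray, fixed to the platform along its open +y edge, same axes as platform_top; inside 208 mm along x, 132 mm along y, floor 4 mm and walls 34 mm above the bench (lower than the platform's top).
- mat: fixed white mat for the scraper, 130 mm (its x) by 80 mm (y), 4 mm thick, flat on the bench; origin under its centre.
- scraper: scraper block: black rubber foot with an orange grip above, standing upright, 80 mm long (its x), 28 mm thick (y), 70 mm tall, 0.2 kg; origin at the centre of its underside; the orange part runs from 22 to 70 mm up.
- chip1: chip: white ceramic fragment about 32 x 25 mm and 13 to 16 mm thick, 20 g; origin at the centre of its underside. It may be absent (None from the start).
- chip2: chip: white ceramic fragment about 32 x 25 mm and 13 to 16 mm thick, 20 g; origin at the centre of its underside. It may be absent (None from the start).
- chip3: chip: white ceramic fragment about 32 x 25 mm and 13 to 16 mm thick, 20 g; origin at the centre of its underside. It may be absent (None from the start).
- chip4: chip: white ceramic fragment about 32 x 25 mm and 13 to 16 mm thick, 20 g; origin at the centre of its underside. It may be absent (None from the start).
- chip5: chip: white ceramic fragment about 32 x 25 mm and 13 to 16 mm thick, 20 g; origin at the centre of its underside. It may be absent (None from the start).
- chip6: chip: white ceramic fragment about 32 x 25 mm and 13 to 16 mm thick, 20 g; origin at the centre of its underside. It may be absent (None from the start).
- canister_blue: blue round specimen canister, open at the top: outside diameter 64 mm, height 50 mm, wall 4 mm (mouth 56 mm across), about 0.12 kg; origin at the centre of its underside, z up. It may be absent (None from the start).
- lid_blue: blue lid of the blue canister: disc 62 mm across and 5 mm thick, below it a plug 48 mm across and 8 mm high that goes loosely into the canister's mouth, above it a white knob 18 mm across and 22 mm high; overall 35 mm high, 50 g. Origin at the centre of the plug's underside (42 mm above the canister's underside when closed), z up. Starts standing on its plug on the bench.
- canister_yellow: yellow round specimen canister, open at the top: outside diameter 64 mm, height 50 mm, wall 4 mm (mouth 56 mm across), about 0.12 kg; origin at the centre of its underside, z up. It may be absent (None from the start).
- lid_yellow: yellow lid of the yellow canister: disc 62 mm across and 5 mm thick, below it a plug 48 mm across and 8 mm high that goes loosely into the canister's mouth, above it a white knob 18 mm across and 22 mm high; overall 35 mm high, 50 g. Origin at the centre of the plug's underside (42 mm above the canister's underside when closed), z up. Starts standing on its plug on the bench.
- canister_green: green round specimen canister, open at the top: outside diameter 64 mm, height 50 mm, wall 4 mm (mouth 56 mm across), about 0.12 kg; origin at the centre of its underside, z up. It may be absent (None from the start).
- lid_green: green lid of the green canister: disc 62 mm across and 5 mm thick, below it a plug 48 mm across and 8 mm high that goes loosely into the canister's mouth, above it a white knob 18 mm across and 22 mm high; overall 35 mm high, 50 g. Origin at the centre of the plug's underside (42 mm above the canister's underside when closed), z up. Starts standing on its plug on the bench.
- brush: bystander, leave alone: brush, 170 mm, lying on the bench; origin at its underside.
- screwdriver: bystander, leave alone: screwdriver, 180 mm, lying on the bench; origin at its underside.
- weight: bystander, leave alone: brass weight, 40 mm across, 56 mm tall; origin at its underside.
- flask: bystander, leave alone: clear jar with red cap, 64 mm across, 75 mm tall; origin at its underside.
- sample_block: bystander, leave alone: aluminium block 60 x 40 x 25 mm; origin at its underside.

How it is judged:
By the outcome, as a careful person would: the job done as asked, in the order asked, and still so for the second after the job is handed in, with the robot touching nothing.
Of chip1, chip2, chip3, chip4, chip5, chip6 only 4 to 6 are there at a start; the rules pass over those that are not, and their reading is None.
Of canister_blue, canister_yellow, canister_green only 2 to 3 are there at a start; the rules pass over those that are not, and their reading is None.
At some moment in a run one of canister_blue, canister_yellow, canister_green, lid_blue, lid_yellow, lid_green may be knocked a few centimetres aside while the robot is not near it.
It also fails if it takes over 210 s, if anything falls off the work surface, if the arm or the gripper's body presses on something with over 40 N, if the wrist force passes 120 N, or if a joint passes its speed limit or range.

## Working session

There is one attempt and no reset: what is moved stays moved. The work goes in short steps, Python scripts to look and compute and a tool call to move; the robot and the scene stay as the last step left them, time stands still between calls to the robot, and variables do not carry over. Pictures are saved under pics/ and viewed, at most 14 in all, crops included, and the job is handed in when it is done.

Besides the shell and the picture viewer there is one more tool, called after "Request:" by a JSON object that holds its "method" and its "body", one argument or row to a line. jog_arm: Moves the arm, as the interface text tells. Its arguments: {"type":"object","properties":{"deltas":{"type":"array","items":{"type":"array","items":{"type":"number"}}},"force":{"type":"number"}},"required":["deltas"]}

```bash
ls; mkdir -p pics; cat > h.py <<'E'
import numpy as np, cv2
from workcell import manip, cams
def snap(n,f=None):
    s=cams.snapshot(n)
    if f: cv2.imwrite('pics/'+f,cv2.cvtColor(s['color'],cv2.COLOR_RGB2BGR))
    return s
def par(s):
    h=s['color'].shape[0]; f=h/2/np.tan(np.radians(s['vertical_fov'])/2)
    return f,s['cx'],s['cy'],s['k1'],np.array(s['extrinsics'])
def px2w(s,u,v,z):
    f,cx,cy,k,T=par(s)
    d=np.array([(u-cx)/f,(v-cy)/f]); r=d.copy()
    for _ in range(30): r=d/(1+k*(r@r))
    w=T[:3,:3]@np.array([r[0],-r[1],-1]); o=T[:3,3]
    return o+w*(z-o[2])/w[2]
def w2px(s,p):
    f,cx,cy,k,T=par(s)
    q=T[:3,:3].T@(np.array(p)-T[:3,3]); x=np.array([q[0],-q[1]])/-q[2]
    x=x*(1+k*(x@x)); return np.array([cx,cy])+f*x
E
python3 - <<'E'
from h import *
for n in('top','scene','wrist'):
    s=snap(n,n+'0.png'); print(n,s['vertical_fov'],s['cx'],s['cy'],s['k1'],np.round(s['extrinsics'],3).tolist())
print(manip.get_obs())
a=[cv2.imread('pics/%s0.png'%n) for n in('top','scene')]
cv2.imwrite('pics/top_big.png',cv2.resize(a[0],(800,600),interpolation=cv2.INTER_CUBIC))
E
```

```text
pics
top 44.96406979966362 257.5621771187858 186.08122296023632 0.011786768077562144 [[-0.024, 0.982, -0.188, 0.31], [-0.999, -0.028, -0.017, -0.015], [-0.022, 0.187, 0.982, 1.31], [0.0, 0.0, 0.0, 1.0]]
scene 53.84866450425328 253.95176301304238 187.9898942282836 -0.06112714604563384 [[-0.829, -0.383, 0.407, 0.924], [0.559, -0.554, 0.617, 0.583], [-0.011, 0.739, 0.674, 0.695], [0.0, 0.0, 0.0, 1.0]]
wrist 64.83907454168077 256.19587865565694 193.72239948993698 -0.05987832228281583 [[0.419, -0.869, -0.264, 0.194], [0.908, 0.4, 0.123, 0.598], [-0.001, -0.291, 0.957, 0.374], [0.0, 0.0, 0.0, 1.0]]
{'time': 0.15, 'joint_pos': array([ 1.13660677e+00,  3.53520053e-01,  1.63396203e+00,  1.42025906e-06,
        1.15518940e+00, -2.38546531e-03]), 'qvel': array([-0.00025861, -0.00168508, -0.00246856, -0.0004259 ,  0.00075765,
       -0.00016724]), 'effort': array([-8.24977251e-04, -6.05640221e+01, -3.42336130e+01,  1.47272424e-06,
        6.05819951e-03,  2.51825441e-05]), 'eef_pos': array([0.26141425, 0.56732207, 0.24471531]), 'tcp_rot': array([ 2.14228867e-01,  9.76783344e-01, -5.26471625e-04, -1.17448291e-04]), 'contact_force': array([ 0.62363362, -0.00111591,  0.69509911]), 'ft_torque': array([-0.04449059, -0.00567128,  0.04241233]), 'finger_force': 0.0, 'finger_gap': 0.08548950533445775}
```

View pics/top_big.png

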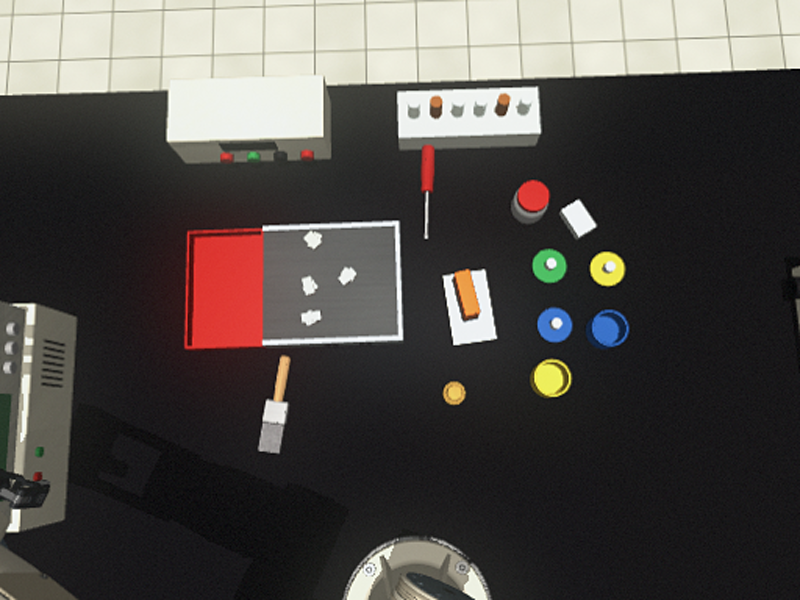

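View pics/scene0.png

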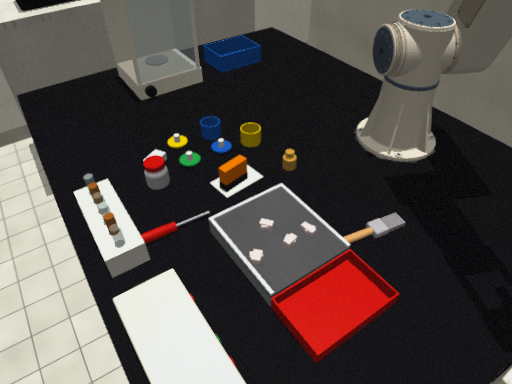

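The top view (800×600) shows four chips on the platform at about (313,240), (347,275), (309,285) and (311,317), with the scraper on its mat at (468,294). The blue canister is at (609,328) and the yellow one at (551,379). The lids are blue (555,324), yellow (608,268) and green (549,265). There is no green canister, so I'll ignore the green lid.

```bash
cat >> h.py <<'E'
def blobs(s,lo,hi,amin=25):
    m=cv2.inRange(cv2.cvtColor(s['color'],cv2.COLOR_RGB2HSV),lo,hi)
    n,l,st,c=cv2.connectedComponentsWithStats(m)
    return [(st[i,4],c[i],l==i) for i in range(1,n) if st[i,4]>=amin]
def rect(s,m,z):
    ys,xs=np.nonzero(m); hull=cv2.convexHull(np.stack([xs,ys],1).astype(np.float32))[:,0]
    w=np.array([px2w(s,u,v,z)[:2] for u,v in hull],np.float32)*1000
    (c,sz,a)=cv2.minAreaRect(w); return np.round(c,1),np.round(sz,1),round(a,1)
E
python3 - <<'E'
from h import *
s=snap('top')
for nm,lo,hi,z in [('orange',(5,180,120),(17,255,255),.074),('yellow',(22,150,80),(34,255,255),.013),('blue',(100,120,60),(118,255,255),.013),('green',(50,120,50),(85,255,255),.013),('white',(0,0,170),(179,60,255),.004),('red',(0,180,60),(4,255,255),.034)]:
    for a,c,m in blobs(s,lo,hi): 
        if c[1]>50 and c[0]>110:print(nm,a,np.round(c*1.5625),*rect(s,m,z))
# platform corners (inside) from big px
for u,v in [(263,226),(265,342),(397,340),(395,227)]: print(np.round(px2w(s,u/1.5625,v/1.5625,.044)*1000))
E
```

```text
orange 29 [458. 281.] [554.2 -89.1] [10.9 52.5] 87.8
orange 54 [472. 288.] [ 543.7 -111.7] [79.8  9.3] 11.4
yellow 347 [606. 268.] [ 590.4 -363.6] [62.7 61.2] 88.3
yellow 502 [551. 378.] [ 395.1 -250.7] [69.6 63.4] 88.5
blue 371 [554. 324.] [ 489.8 -263.7] [61.4 65.3] 86.6
blue 539 [607. 328.] [ 480.3 -356.4] [75.9 67.7] 88.4
green 25 [253. 155.] [827.6 285.2] [18.1  9.4] 88.2
green 334 [548. 266.] [ 597.9 -259.2] [60.1 62.3] 43.1
white 2311 [468. 113.] [ 906.5 -125.2] [ 95.3 271.1] 0.0
white 44 [426. 215.] [703.8 -38.7] [ 2.9 88. ] 88.3
white 282 [578. 217.] [ 690.4 -321.4] [61.4 39.7] 29.4
white 783 [347. 284.] [581.5 139.4] [224.7 254.3] 0.5
white 85 [312. 239.] [664.5 173.8] [27.7 30.9] 45.1
white 35 [551. 263.] [ 605.4 -265.6] [14.3 17.9] 86.5
white 36 [610. 266.] [ 596.5 -371.9] [16. 17.] 42.8
white 80 [346. 275.] [592.5 111.1] [24.8 32.6] 63.1
white 858 [470. 312.] [ 528.3 -111.8] [130.4  78.5] 7.0
white 80 [308. 285.] [576.9 180.5] [31.5 24.3] 12.7
white 85 [310. 316.] [516.  178.1] [31.5 23.2] 89.9
white 37 [556. 322.] [ 494.4 -267.8] [15.7 18.4] 42.8
white 188 [274. 411.] [347.5 242. ] [38.9 37.1] 80.6
white 402 [367. 575.] [75.9 79.7] [ 41.3 111.7] 61.0
white 186 [474. 586.] [  48.5 -105.6] [46.1 40.8] 60.1
white 34 [422. 592.] [ 39.  -11.2] [47.7  4.8] 59.3
red 216 [427. 168.] [784.7 -43.7] [20.3 88.1] 88.2
red 312 [533. 195.] [ 725.5 -235.3] [54.8 58.6] 69.4
red 3698 [223. 289.] [569.2 331.7] [221.2 138.4] 0.7
[679. 258.  44.]
[468. 252.  44.]
[465.  19.  44.]
[670.  18.  44.]
```

```bash
python3 - <<'E'
import cv2
a=cv2.imread('pics/top0.png')
c=a[130:275,110:410]
cv2.imwrite('pics/crop.png',cv2.resize(c,(800,387),interpolation=cv2.INTER_CUBIC))
E
```

```text
(no output)
```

View pics/crop.png

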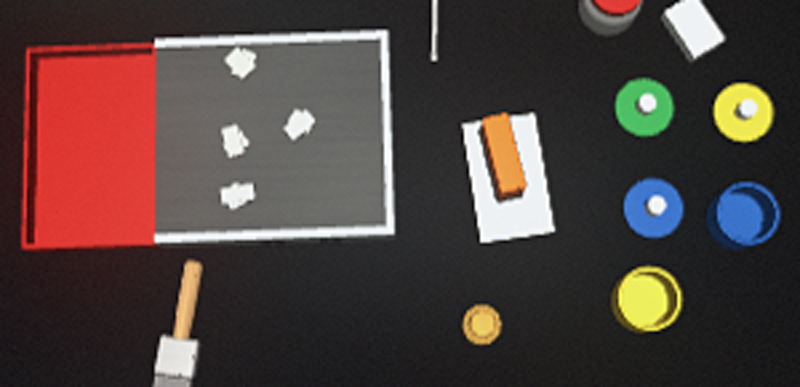

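The crop gives a clearer layout: the mat's yaw is about 7°, and the scraper is turned slightly more. I'll fit projected models to the masks to get accurate poses.

```bash
cat >> h.py <<'E'
from scipy.optimize import minimize
def cyl(r,z0,z1):
    t=np.linspace(0,2*np.pi,40,endpoint=False)
    return np.concatenate([np.stack([r*np.cos(t),r*np.sin(t),0*t+z],1) for z in(z0,z1)])
def box(lx,ly,z0,z1): return np.array([[a*lx/2,b*ly/2,z] for a in(-1,1) for b in(-1,1) for z in(z0,z1)])
def fit(s,mask,pts,x0):
    """fit hull silhouette of pts at (x,y[,yaw]) to mask; returns pose, IoU"""
    K=6; ys,xs=np.nonzero(mask); u0,v0=xs.min()-12,ys.min()-12; w,h=xs.max()+12-u0,ys.max()+12-v0
    hull=cv2.resize(mask[max(v0,0):v0+h,max(u0,0):u0+w].astype(np.float32),None,fx=K,fy=K,interpolation=cv2.INTER_LINEAR)
    hull=cv2.GaussianBlur(hull,(0,0),K*.6); u0=max(u0,0);v0=max(v0,0)
    def f(p):
        a=p[2] if len(p)>2 else 0; c,n=np.cos(a),np.sin(a)
        P=pts@np.array([[c,n,0],[-n,c,0],[0,0,1]])+[p[0],p[1],0]
        q=np.array([w2px(s,x) for x in P]); q=((q-[u0,v0]+.5)*K-.5)
        im=np.zeros(hull.shape,np.float32)
        cv2.fillConvexPoly(im,cv2.convexHull(np.round(q*16).astype(np.int32)),1.,shift=4)
        im=cv2.GaussianBlur(im,(0,0),K*.6)
        return 1-np.minimum(im,hull).sum()/np.maximum(im,hull).sum()
    d=[.02,.02,.2][:len(x0)]; sim=np.array([x0]+[np.array(x0)+np.eye(len(x0))[i]*d[i] for i in range(len(x0))])
    r=minimize(f,x0,method='Nelder-Mead',options=dict(initial_simplex=sim,xatol=2e-4,fatol=1e-4))
    return r.x,1-r.fun
def mask(s,lo,hi,near,z,R):
    m=cv2.inRange(cv2.cvtColor(s['color'],cv2.COLOR_RGB2HSV),lo,hi)>0
    c=w2px(s,[near[0],near[1],z]); e=np.linalg.norm(w2px(s,[near[0]+R,near[1],z])-c)
    yy,xx=np.indices(m.shape); m&=np.hypot(xx-c[0],yy-c[1])<e
    return cv2.morphologyEx(m.astype(np.uint8),cv2.MORPH_CLOSE,np.ones((5,5)))>0
YEL=((20,110,50),(36,255,255)); BLU=((98,110,40),(122,255,255)); ORG=((2,140,50),(18,255,255)); WHT=((0,0,140),(179,70,255))
CAN=cyl(.032,0,.05); LID=cyl(.031,.008,.013)
E
python3 - <<'E'
from h import *
s=snap('top')
def r(n,x): p,i=x; print(n,np.round(p[:2]*1000,1),np.round(np.degrees(p[2:]),1),round(i,3))
r('scraper',fit(s,mask(s,*ORG,(.545,-.107),.07,.06),box(.08,.028,.026,.074),[.545,-.107,.17]))
r('mat',fit(s,mask(s,*WHT,(.53,-.11),.0,.085)|mask(s,*ORG,(.545,-.107),.07,.06),box(.13,.08,0,.004),[.528,-.112,.12]))
r('canY',fit(s,mask(s,*YEL,(.395,-.25),.03,.06),CAN,[.39,-.25]))
r('canB',fit(s,mask(s,*BLU,(.48,-.356),.03,.06),CAN,[.475,-.35]))
r('lidY',fit(s,mask(s,*YEL,(.59,-.364),.01,.045),LID,[.59,-.364]))
r('lidB',fit(s,mask(s,*BLU,(.49,-.264),.01,.045),LID,[.49,-.264]))
m=mask(s,*WHT,(.58,.14),.044,.175)
n,l,st,c=cv2.connectedComponentsWithStats(m.astype(np.uint8))
i=1+np.argmax(st[1:,4]); h=np.zeros(m.shape,np.uint8); 
cv2.fillConvexPoly(h,cv2.convexHull(np.argwhere(l==i)[:,::-1].astype(np.int32)),1)
P=box(.216,.248,.048,.048); P[:,1]-=.004
r('plat',fit(s,h>0,P,[.57,.14,0.]))
for a,cc,_ in blobs(s,(0,0,170),(179,60,255)):
    p=px2w(s,*cc,.05)
    if 20<a<100 and .46<p[0]<.69 and 0<p[1]<.27: print('chip',np.round(p*1000))
E
```

```text
scraper [ 542.5 -103.7] [10.8] 0.902
mat [ 528.4 -111.9] [6.8] 0.922
canY [ 393.1 -246.9] [] 0.961
canB [ 477.3 -352.3] [] 0.963
lidY [ 590.6 -365.7] [] 0.817
lidB [ 490.1 -263.5] [] 0.832
plat [572.2 137.9] [0.6] 0.978
chip [652. 167.  50.]
chip [583. 107.  50.]
chip [567. 175.  50.]
chip [510. 171.  50.]
```

Request:
{"method": "jog_arm", "body": {
  "deltas": [
    [0.056,-0.134,0,0,0,0.04,1],
    [0.112,-0.268,0,0,0,0.08,1],
    [0.168,-0.402,0,0,0,0.12,1],
    [0.224,-0.536,0,0,0,0.16,1],
    [0.28,-0.67,0,0,0,0.197,1]
  ]
}}

```text
time: 0.67
eef_pos: [0.3318, 0.3986, 0.2452]
tcp_rot: [0.137, 0.991, -0.0, 0.0]
contact_force: [1.1, -0.0, 0.1]
finger_gap: 0.0854
finger_force: 0.0
```

Request:
{"method": "jog_arm", "body": {
  "deltas": [
    [0.056,-0.134,0,0,0,0.04,1],
    [0.112,-0.268,0,0,0,0.08,1],
    [0.168,-0.402,0,0,0,0.12,1],
    [0.224,-0.536,0,0,0,0.16,1],
    [0.28,-0.67,0,0,0,0.197,1]
  ]
}}

```text
time: 1.08
eef_pos: [0.4019, 0.231, 0.2454]
tcp_rot: [0.06, 0.998, 0.0, 0.0]
contact_force: [0.5, 0.5, 1.1]
finger_gap: 0.0852
finger_force: 0.0
```

Request:
{"method": "jog_arm", "body": {
  "deltas": [
    [0.056,-0.134,0,0,0,0.04,1],
    [0.112,-0.268,0,0,0,0.08,1],
    [0.168,-0.402,0,0,0,0.12,1],
    [0.224,-0.536,0,0,0,0.16,1],
    [0.28,-0.67,0,0,0,0.197,1]
  ]
}}

```text
time: 1.5
eef_pos: [0.4719, 0.0633, 0.2455]
tcp_rot: [-0.017, 1.0, 0.0, 0.0]
contact_force: [0.9, 0.2, -1.2]
finger_gap: 0.0856
finger_force: 0.0
```

Request:
{"method": "jog_arm", "body": {
  "deltas": [
    [0.056,-0.134,0,0,0,0.04,1],
    [0.112,-0.268,0,0,0,0.08,1],
    [0.168,-0.402,0,0,0,0.12,1],
    [0.224,-0.536,0,0,0,0.16,1],
    [0.28,-0.668,0,0,0,0.197,1]
  ]
}}

```text
time: 1.92
eef_pos: [0.5419, -0.1038, 0.2453]
tcp_rot: [-0.094, 0.996, -0.0, 0.0]
contact_force: [1.0, 0.7, -0.5]
finger_gap: 0.0856
finger_force: 0.0
```

```bash
cat >> h.py <<'E'
def r(n,x): p,i=x; print(n,np.round(p[:2]*1000,1),np.round(np.degrees(p[2:]),1),round(i,3))
def st():
    o=manip.get_obs(); q=o['tcp_rot']; print(round(o['time'],2),np.round(o['eef_pos']*1000,1),'closing deg',round(2*np.degrees(np.arctan2(q[1],q[0]))-90,1),'gap',o['finger_gap'],'j',np.round(o['joint_pos'],2))
E
python3 - <<'E'
from h import *
st(); print(manip.finger_overhang)
s=snap('wrist','w1.png')
r('scraper',fit(s,mask(s,*ORG,(.545,-.105),.06,.07),box(.08,.028,.026,.074),[.545,-.107,.17]))
m=mask(s,*WHT,(.528,-.112),.0,.085)|mask(s,*ORG,(.545,-.107),.07,.06)
r('mat',fit(s,m,box(.13,.08,0,.004),[.528,-.112,.12]))
E
```

```text
1.92 [ 541.9 -103.8  245.3] closing deg 100.8 gap 0.08560932063209094 j [-0.19  0.24  1.79  0.    1.11 -1.95]
0.014
scraper [ 543.2 -103.7] [11.5] 0.894
mat [ 527.6 -111.6] [6.8] 0.914
```

View pics/w1.png

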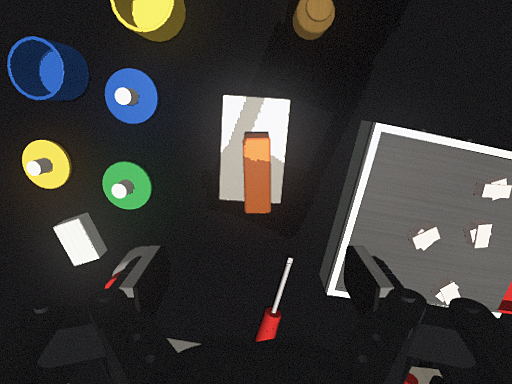

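The wrist view confirms the scraper at about (257,175) on the mat, with the fingers straddling it. I'll descend and grip.

Request:
{"method": "jog_arm", "body": {
  "deltas": [
    [0.004,0,-0.15,0,0,0.01,1],
    [0.004,0,-0.3,0,0,0.01,1],
    [0.004,0,-0.45,0,0,0.01,1],
    [0.004,0,-0.58,0,0,0.01,1],
    [0.004,0,-0.68,0,0,0.01,1]
  ]
}}

```text
time: 2.38
eef_pos: [0.5413, -0.1017, 0.0727]
tcp_rot: [-0.097, 0.995, 0.0, -0.001]
contact_force: [-0.2, -0.3, 0.9]
finger_gap: 0.0855
finger_force: 0.0
```

Request:
{"method": "jog_arm", "body": {
  "deltas": [
    [0,0,-0.05,0,0,0,1],
    [0,0,-0.096,0,0,0,1],
    [0,0,-0.096,0,0,0,0],
    [0,0,-0.096,0,0,0,0],
    [0,0,-0.096,0,0,0,0]
  ],
  "force": 100
}}

```text
time: 2.8
eef_pos: [0.5434, -0.102, 0.0523]
tcp_rot: [-0.097, 0.995, -0.0, 0.001]
contact_force: [-0.1, -1.0, 0.3]
finger_gap: 0.0513
finger_force: 0.0
```

Request:
{"method": "jog_arm", "body": {
  "deltas": [
    [0,0,0,0,0,0,0],
    [0,0,0,0,0,0,0],
    [0,0,0,0,0,0,0],
    [0,0,0,0,0,0,0],
    [0,0,0,0,0,0,0]
  ],
  "force": 100
}}

```text
time: 3.22
eef_pos: [0.5435, -0.102, 0.0526]
tcp_rot: [-0.097, 0.995, -0.0, 0.001]
contact_force: [0.4, -1.0, 5.2]
finger_gap: 0.027
finger_force: 98.3
```

Request:
{"method": "jog_arm", "body": {
  "deltas": [
    [0,0,0.05,0,0,0,0],
    [0,0,0.15,0,0,0,0],
    [0,0,0.25,0,0,0,0],
    [0,0,0.35,0,0,0,0],
    [0,0,0.43,0,0,0,0]
  ]
}}

```text
time: 3.63
eef_pos: [0.5429, -0.1019, 0.1618]
tcp_rot: [-0.097, 0.995, -0.0, 0.001]
contact_force: [1.1, 0.2, -2.3]
finger_gap: 0.0273
finger_force: 98.5
```

Request:
{"method": "jog_arm", "body": {
  "deltas": [
    [0.025,0.13,0,0,0,-0.05,0],
    [0.05,0.27,0,0,0,-0.1,0],
    [0.075,0.41,0,0,0,-0.15,0],
    [0.1,0.55,0,0,0,-0.2,0],
    [0.126,0.688,0,0,0,-0.242,0]
  ]
}}

```text
time: 4.05
eef_pos: [0.574, 0.0718, 0.1602]
tcp_rot: [-0.001, 1.0, 0.0, 0.001]
contact_force: [0.8, -0.7, -1.5]
finger_gap: 0.0269
finger_force: 98.8
```

Request:
{"method": "jog_arm", "body": {
  "deltas": [
    [0,0,-0.06,0,0,0,0],
    [0,0,-0.12,0,0,0,0],
    [0,0,-0.17,0,0,0,0],
    [0,0,-0.2,0,0,0,0],
    [0,0,-0.2,0,0,0,0]
  ]
}}

```text
time: 4.47
eef_pos: [0.5729, 0.0697, 0.1076]
tcp_rot: [-0.002, 1.0, -0.0, -0.001]
contact_force: [-0.1, 0.1, -1.9]
finger_gap: 0.0268
finger_force: 99.1
```

```bash
python3 - <<'E'
from h import *
st(); s=snap('wrist','w2.png'); snap('scene','s2.png')
p=manip.get_obs()['eef_pos']
z=p[2]-.0485
r('scraper',fit(s,mask(s,*ORG,p,p[2],.07),box(.08,.028,z+.022,z+.07),[p[0],p[1],0.]))
a=cv2.imread('pics/w2.png');b=cv2.imread('pics/s2.png')
cv2.imwrite('pics/c2.png',np.hstack([a[:,60:440],b[130:384,150:420].repeat(1,0) if 0 else cv2.resize(b[150:360,180:410],(420,384))]))
E
```

```text
4.47 [572.9  69.7 107.6] closing deg 90.3 gap 0.02679345480817987 j [ 0.12  0.45  1.85 -0.    0.85 -1.46]
scraper [570.7  69.3] [0.4] 0.889
```

View pics/c2.png

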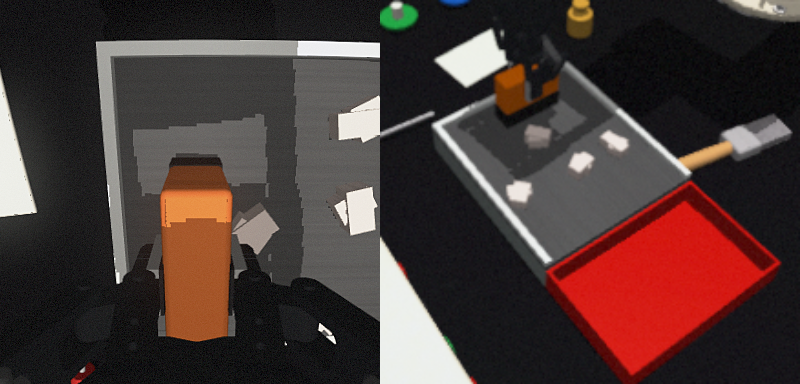

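The scraper is held straight, the chip ahead of it lies at about (255,232), and the tray is clear. I'll back off slightly, lower and push slowly toward the open edge.

Request:
{"method": "jog_arm", "body": {
  "deltas": [
    [0.004,-0.04,0,0,0,0,0],
    [0.004,-0.04,-0.02,0,0,0,0],
    [0.004,-0.04,-0.04,0,0,0,0],
    [0.004,-0.04,-0.06,0,0,0,0],
    [0.004,-0.04,-0.07,0,0,0,0]
  ]
}}

```text
time: 4.98
eef_pos: [0.5747, 0.0599, 0.0905]
tcp_rot: [-0.002, 1.0, -0.0, -0.0]
contact_force: [0.1, -0.6, -1.7]
finger_gap: 0.0267
finger_force: 99.2
```

Request:
{"method": "jog_arm", "body": {
  "deltas": [
    [0,0.044,0,0,0,0,0],
    [0,0.088,0,0,0,0,0],
    [0,0.132,0,0,0,0,0],
    [0,0.176,0,0,0,0,0],
    [0,0.22,0,0,0,0,0]
  ]
}}

```text
time: 5.4
eef_pos: [0.5751, 0.1169, 0.0915]
tcp_rot: [-0.003, 1.0, 0.0, 0.0]
contact_force: [-0.3, 0.1, -2.3]
finger_gap: 0.0268
finger_force: 99.2
```

Request:
{"method": "jog_arm", "body": {
  "deltas": [
    [0,0.044,0,0,0,0,0],
    [0,0.088,0,0,0,0,0],
    [0,0.132,0,0,0,0,0],
    [0,0.176,0,0,0,0,0],
    [0,0.22,0,0,0,0,0]
  ]
}}

```text
time: 5.82
eef_pos: [0.575, 0.1713, 0.0913]
tcp_rot: [-0.003, 1.0, -0.0, 0.0]
contact_force: [0.4, -0.6, -1.7]
finger_gap: 0.0271
finger_force: 99.1
```

```bash
python3 - <<'E'
from h import *
st(); s=snap('top')
for a,cc,_ in blobs(s,(0,0,150),(179,60,255),15):
    p=px2w(s,*cc,.05)
    if a<200 and .46<p[0]<.69 and 0<p[1]<.4: print('chip',a,np.round(p*1000))
E
```

```text
5.82 [575.  171.3  91.3] closing deg 90.3 gap 0.02708237758657642 j [ 0.29  0.5   1.8  -0.    0.84 -1.29]
```

Request:
{"method": "jog_arm", "body": {
  "deltas": [
    [0,0.044,0,0,0,0,0],
    [0,0.088,0,0,0,0,0],
    [0,0.132,0,0,0,0,0],
    [0,0.176,0,0,0,0,0],
    [0,0.22,0,0,0,0,0]
  ]
}}

```text
time: 6.28
eef_pos: [0.5751, 0.2262, 0.0912]
tcp_rot: [-0.002, 1.0, -0.0, -0.0]
contact_force: [0.1, 0.0, -2.6]
finger_gap: 0.0267
finger_force: 99.1
```

Request:
{"method": "jog_arm", "body": {
  "deltas": [
    [0,0.044,0,0,0,0,0],
    [0,0.088,0,0,0,0,0],
    [0,0.132,0,0,0,0,0],
    [0,0.176,0,0,0,0,0],
    [0,0.22,0,0,0,0,0]
  ]
}}

```text
time: 6.7
eef_pos: [0.575, 0.2813, 0.0913]
tcp_rot: [-0.002, 1.0, 0.0, 0.0]
contact_force: [0.2, 0.5, -2.2]
finger_gap: 0.0269
finger_force: 99.0
```

Request:
{"method": "jog_arm", "body": {
  "deltas": [
    [0,0,0,0,0,0,0],
    [0,0,0.08,0,0,0,0],
    [0,0,0.16,0,0,0,0],
    [0,0,0.24,0,0,0,0],
    [0,0,0.32,0,0,0,0]
  ]
}}

```text
time: 7.12
eef_pos: [0.5749, 0.2798, 0.172]
tcp_rot: [-0.002, 1.0, -0.0, -0.0]
contact_force: [1.0, 1.1, -1.7]
finger_gap: 0.0269
finger_force: 99.0
```

```bash
python3 - <<'E'
from h import *
st(); snap('wrist','w3.png'); snap('scene','s3.png'); 
a=cv2.imread('pics/w3.png');b=cv2.imread('pics/s3.png')
cv2.imwrite('pics/c3.png',np.hstack([a[:,0:380],cv2.resize(b[150:360,180:410],(420,384))]))
E
```

```text
7.12 [574.9 279.8 172. ] closing deg 90.3 gap 0.02687738699227483 j [ 0.45  0.45  1.66 -0.    1.03 -1.12]
```

View pics/c3.png

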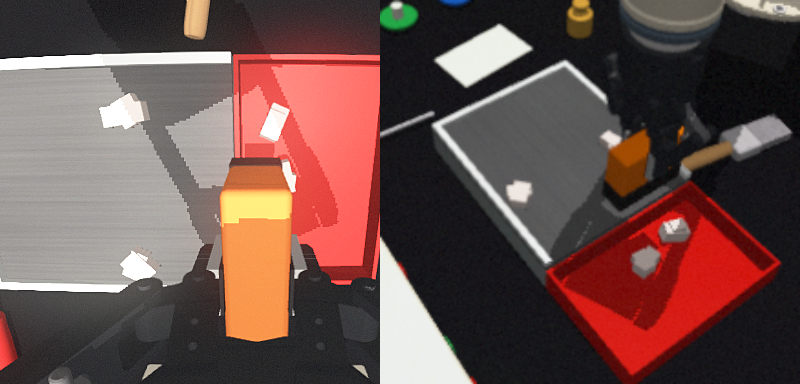

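Two chips are in the tray. The remaining two are near the rims, so I'll do the far-x lane next.

Request:
{"method": "jog_arm", "body": {
  "deltas": [
    [0.04,-0.12,0,0,0,0,0],
    [0.085,-0.25,0,0,0,0,0],
    [0.13,-0.38,0,0,0,0,0],
    [0.17,-0.51,0,0,0,0,0],
    [0.212,-0.62,0,0,0,0,0]
  ]
}}

```text
time: 7.63
eef_pos: [0.6276, 0.1228, 0.17]
tcp_rot: [-0.002, 1.0, -0.0, -0.001]
contact_force: [-0.3, -0.2, -2.4]
finger_gap: 0.0269
finger_force: 99.2
```

Request:
{"method": "jog_arm", "body": {
  "deltas": [
    [0,0,-0.1,0,0,0,0],
    [0,0,-0.2,0,0,0,0],
    [0,0,-0.27,0,0,0,0],
    [0,0,-0.31,0,0,0,0],
    [0,0,-0.326,0,0,0,0]
  ]
}}

```text
time: 8.05
eef_pos: [0.6261, 0.1243, 0.0887]
tcp_rot: [-0.002, 1.0, -0.001, -0.002]
contact_force: [-18.9, -5.9, 39.0]
finger_gap: 0.027
finger_force: 104.4
```

Request:
{"method": "jog_arm", "body": {
  "deltas": [
    [0,0.04,0,0,0,0,0],
    [0,0.08,0,0,0,0,0],
    [0,0.124,0,0,0,0,0],
    [0,0.168,0,0,0,0,0],
    [0,0.212,0,0,0,0,0]
  ]
}}

```text
time: 8.47
eef_pos: [0.6281, 0.1796, 0.0898]
tcp_rot: [-0.003, 1.0, 0.0, 0.0]
contact_force: [0.2, 0.1, -2.3]
finger_gap: 0.0268
finger_force: 99.3
```

Request:
{"method": "jog_arm", "body": {
  "deltas": [
    [0,0.044,0,0,0,0,0],
    [0,0.088,0,0,0,0,0],
    [0,0.132,0,0,0,0,0],
    [0,0.176,0,0,0,0,0],
    [0,0.22,0,0,0,0,0]
  ]
}}

```text
time: 8.88
eef_pos: [0.628, 0.2344, 0.0898]
tcp_rot: [-0.003, 1.0, -0.0, 0.0]
contact_force: [0.3, 0.3, -1.8]
finger_gap: 0.0269
finger_force: 99.3
```

Request:
{"method": "jog_arm", "body": {
  "deltas": [
    [0,0.044,0,0,0,0,0],
    [0,0.088,0,0,0,0,0],
    [0,0.132,0,0,0,0,0],
    [0,0.176,0,0,0,0,0],
    [0,0.2,0,0,0,0,0]
  ]
}}

```text
time: 9.3
eef_pos: [0.6281, 0.2848, 0.0898]
tcp_rot: [-0.003, 1.0, 0.0, 0.0]
contact_force: [0.1, -0.3, -1.9]
finger_gap: 0.0268
finger_force: 99.3
```

Request:
{"method": "jog_arm", "body": {
  "deltas": [
    [0,0,0,0,0,0,0],
    [0,0,0.08,0,0,0,0],
    [0,0,0.16,0,0,0,0],
    [0,0,0.24,0,0,0,0],
    [0,0,0.32,0,0,0,0]
  ]
}}

```text
time: 9.72
eef_pos: [0.6279, 0.2826, 0.1704]
tcp_rot: [-0.002, 1.0, -0.0, -0.0]
contact_force: [0.5, 0.6, -1.7]
finger_gap: 0.027
finger_force: 99.3
```

Request:
{"method": "jog_arm", "body": {
  "deltas": [
    [-0.087,-0.126,0,0,0,0,0],
    [-0.174,-0.252,0,0,0,0,0],
    [-0.261,-0.378,0,0,0,0,0],
    [-0.348,-0.504,0,0,0,0,0],
    [-0.436,-0.63,0,0,0,0,0]
  ]
}}

```text
time: 10.13
eef_pos: [0.5177, 0.124, 0.1698]
tcp_rot: [-0.002, 1.0, -0.0, 0.0]
contact_force: [0.7, 0.1, -0.5]
finger_gap: 0.0269
finger_force: 99.6
```

```bash
python3 - <<'E'
from h import *
st(); snap('wrist','w4.png'); snap('scene','s4.png'); 
a=cv2.imread('pics/w4.png');b=cv2.imread('pics/s4.png')
cv2.imwrite('pics/c4.png',np.hstack([a[:,60:440],cv2.resize(b[150:360,180:410],(420,384))]))
E
```

```text
10.13 [517.7 124.  169.8] closing deg 90.3 gap 0.026931396023272727 j [ 0.23  0.3   1.9  -0.    0.94 -1.34]
```

View pics/c4.png

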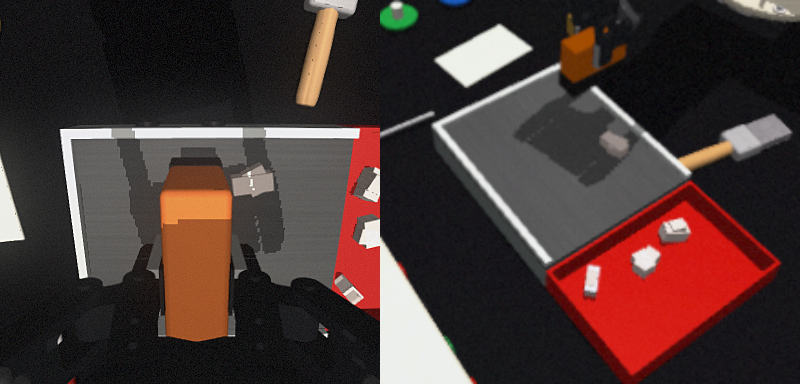

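Three chips are in the tray. The last one is ahead of the scraper, at about (252,182) in the wrist half.

Request:
{"method": "jog_arm", "body": {
  "deltas": [
    [0.008,-0.02,-0.1,0,0,0,0],
    [0.008,-0.02,-0.19,0,0,0,0],
    [0.008,-0.02,-0.25,0,0,0,0],
    [0.008,-0.02,-0.29,0,0,0,0],
    [0.008,-0.02,-0.314,0,0,0,0]
  ]
}}

```text
time: 10.65
eef_pos: [0.5207, 0.1204, 0.0902]
tcp_rot: [-0.002, 1.0, -0.0, -0.001]
contact_force: [0.1, -0.9, -1.3]
finger_gap: 0.0269
finger_force: 99.7
```

Request:
{"method": "jog_arm", "body": {
  "deltas": [
    [0,0.04,0,0,0,0,0],
    [0,0.08,0,0,0,0,0],
    [0,0.124,0,0,0,0,0],
    [0,0.168,0,0,0,0,0],
    [0,0.212,0,0,0,0,0]
  ]
}}

```text
time: 11.07
eef_pos: [0.5215, 0.1754, 0.0921]
tcp_rot: [-0.003, 1.0, 0.0, 0.001]
contact_force: [0.3, 0.1, -1.0]
finger_gap: 0.0269
finger_force: 99.5
```

Request:
{"method": "jog_arm", "body": {
  "deltas": [
    [0,0.044,0,0,0,0,0],
    [0,0.088,0,0,0,0,0],
    [0,0.132,0,0,0,0,0],
    [0,0.176,0,0,0,0,0],
    [0,0.22,0,0,0,0,0]
  ]
}}

```text
time: 11.48
eef_pos: [0.521, 0.2298, 0.0913]
tcp_rot: [-0.003, 1.0, -0.0, 0.0]
contact_force: [0.7, 0.9, -2.4]
finger_gap: 0.0272
finger_force: 99.5
```

Request:
{"method": "jog_arm", "body": {
  "deltas": [
    [0,0.044,0,0,0,0,0],
    [0,0.088,0,0,0,0,0],
    [0,0.132,0,0,0,0,0],
    [0,0.176,0,0,0,0,0],
    [0,0.21,0,0,0,0,0]
  ]
}}

```text
time: 11.9
eef_pos: [0.5211, 0.2825, 0.0913]
tcp_rot: [-0.003, 1.0, 0.0, 0.0]
contact_force: [0.1, -1.2, -2.2]
finger_gap: 0.0266
finger_force: 99.5
```

Request:
{"method": "jog_arm", "body": {
  "deltas": [
    [0,0,0,0,0,0,0],
    [0,0,0.08,0,0,0,0],
    [0,0,0.16,0,0,0,0],
    [0,0,0.24,0,0,0,0],
    [0,0,0.32,0,0,0,0]
  ]
}}

```text
time: 12.32
eef_pos: [0.5208, 0.2807, 0.1719]
tcp_rot: [-0.002, 1.0, -0.0, -0.0]
contact_force: [0.7, 0.3, -1.4]
finger_gap: 0.0271
finger_force: 99.5
```

Request:
{"method": "jog_arm", "body": {
  "deltas": [
    [0.004,-0.157,0,0,0,0.014,0],
    [0.008,-0.314,0,0,0,0.028,0],
    [0.012,-0.471,0,0,0,0.042,0],
    [0.016,-0.628,0,0,0,0.056,0],
    [0.02,-0.785,0,0,0,0.072,0]
  ]
}}

```text
time: 12.73
eef_pos: [0.5256, 0.0829, 0.1714]
tcp_rot: [-0.031, 1.0, -0.0, 0.0]
contact_force: [0.6, -0.1, -1.9]
finger_gap: 0.0266
finger_force: 100.0
```

Request:
{"method": "jog_arm", "body": {
  "deltas": [
    [0.004,-0.157,0,0,0,0.014,0],
    [0.008,-0.314,0,0,0,0.028,0],
    [0.012,-0.471,0,0,0,0.042,0],
    [0.016,-0.628,0,0,0,0.056,0],
    [0.018,-0.785,0,0,0,0.072,0]
  ]
}}

```text
time: 13.15
eef_pos: [0.5301, -0.1136, 0.1714]
tcp_rot: [-0.059, 0.998, -0.0, 0.0]
contact_force: [1.0, -0.3, -2.3]
finger_gap: 0.0266
finger_force: 99.9
```

Request:
{"method": "jog_arm", "body": {
  "deltas": [
    [0,0,-0.1,0,0,0,0],
    [0,0,-0.2,0,0,0,0],
    [0,0,-0.24,0,0,0,0],
    [0,0,-0.26,0,0,0,0],
    [0,0,-0.26,0,0,0,0]
  ]
}}

```text
time: 13.57
eef_pos: [0.5299, -0.111, 0.1055]
tcp_rot: [-0.059, 0.998, 0.0, -0.001]
contact_force: [-1.0, 0.7, -1.4]
finger_gap: 0.0267
finger_force: 99.7
```

```bash
python3 - <<'E'
from h import *
st(); p=manip.get_obs()['eef_pos']; z=p[2]-.0485
for n in('wrist','top'):
  s=snap(n,n+'5.png')
  r('scraper',fit(s,mask(s,*ORG,p,z+.06,.07),box(.08,.028,z+.022,z+.07),[p[0],p[1],0.12]))
a=cv2.imread('pics/wrist5.png');b=cv2.imread('pics/top5.png')
cv2.imwrite('pics/c5.png',np.hstack([a[:,60:440],cv2.resize(b[120:290,110:296],(420,384))]))
E
```

```text
13.57 [ 529.9 -111.   105.5] closing deg 96.8 gap 0.02674638845483496 j [-0.21  0.4   1.92 -0.    0.82 -1.9 ]
scraper [ 532.2 -111.2] [7.4] 0.883Traceback (most recent call last):
  File "<stdin>", line 5, in <module>
  File "h.py", line 35, in fit
    K=6; ys,xs=np.nonzero(mask); u0,v0=xs.min()-12,ys.min()-12; w,h=xs.max()+12-u0,ys.max()+12-v0
                                       ~~~~~~^^
    return umr_minimum(a, axis, None, out, keepdims, initial, where)
ValueError: zero-size array to reduction operation minimum which has no identity
```

```bash
python3 - <<'E'
from h import *
for f in('w2','w3','w4','wrist5'):
    a=cv2.cvtColor(cv2.imread('pics/%s.png'%f),cv2.COLOR_BGR2HSV)
    m=cv2.inRange(a[:,200:320],ORG[0],ORG[1])>0; ys,xs=np.nonzero(m)
    rows=np.nonzero(m.sum(1)>40)[0]; print(f,rows.min(),rows.max(),[ (np.nonzero(m[r])[0].min()+200,np.nonzero(m[r])[0].max()+200) for r in(200,300)])
a=cv2.imread('pics/wrist5.png');b=cv2.imread('pics/top5.png')
cv2.imwrite('pics/c5.png',np.hstack([a[:,60:440],cv2.resize(b[120:290,110:296],(420,384))]))
E
```

```text
w2 166 337 [(np.int64(220), np.int64(292)), (np.int64(225), np.int64(288))]
w3 166 337 [(np.int64(220), np.int64(309)), (np.int64(225), np.int64(288))]
w4 166 337 [(np.int64(220), np.int64(292)), (np.int64(225), np.int64(288))]
wrist5 184 338 [(np.int64(220), np.int64(291)), (np.int64(225), np.int64(288))]
```

View pics/c5.png

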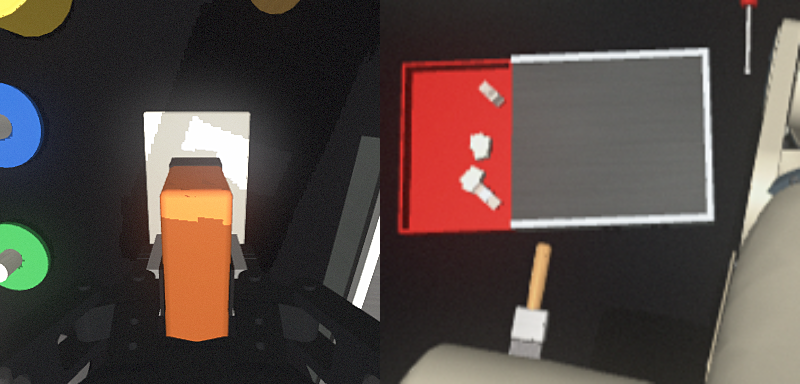

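All four chips are in the tray, and the scraper hasn't slipped in the grip. I'll lower it onto the mat.

Request:
{"method": "jog_arm", "body": {
  "deltas": [
    [-0.006,-0.003,-0.06,0,0,0,0],
    [-0.006,-0.003,-0.12,0,0,0,0],
    [-0.006,-0.003,-0.16,0,0,0,0],
    [-0.006,-0.003,-0.185,0,0,0,0],
    [-0.006,-0.003,-0.196,0,0,0,0]
  ]
}}

```text
time: 14.08
eef_pos: [0.5291, -0.1118, 0.057]
tcp_rot: [-0.059, 0.998, 0.0, -0.0]
contact_force: [0.8, -0.1, -2.2]
finger_gap: 0.0269
finger_force: 99.7
```

Request:
{"method": "jog_arm", "body": {
  "deltas": [
    [0,0,-0.006,0,0,0,0],
    [0,0,-0.01,0,0,0,0],
    [0,0,-0.012,0,0,0,0],
    [0,0,-0.012,0,0,0,0]
  ]
}}

```text
time: 14.42
eef_pos: [0.5294, -0.1122, 0.0547]
tcp_rot: [-0.059, 0.998, -0.0, 0.0]
contact_force: [-0.5, 0.2, -1.6]
finger_gap: 0.0272
finger_force: 99.7
```

Request:
{"method": "jog_arm", "body": {
  "deltas": [
    [-0.003,0,-0.003,0,0,0,0],
    [-0.003,0,-0.006,0,0,0,0],
    [-0.003,0,-0.006,0,0,0,0],
    [-0.003,0,-0.006,0,0,0,0]
  ]
}}

```text
time: 14.75
eef_pos: [0.5283, -0.1121, 0.0528]
tcp_rot: [-0.059, 0.998, -0.0, 0.0]
contact_force: [-0.7, -0.3, -2.4]
finger_gap: 0.0268
finger_force: 99.7
```

Request:
{"method": "jog_arm", "body": {
  "deltas": [
    [0,0,0,0,0,0,1],
    [0,0,0,0,0,0,1],
    [0,0,0,0,0,0,1],
    [0,0,0,0,0,0,1],
    [0,0,0,0,0,0,1]
  ]
}}

```text
time: 15.17
eef_pos: [0.5284, -0.1121, 0.0529]
tcp_rot: [-0.059, 0.998, -0.0, 0.0]
contact_force: [0.1, 0.2, 0.8]
finger_gap: 0.0845
finger_force: 0.0
```

Request:
{"method": "jog_arm", "body": {
  "deltas": [
    [0,0,0,0,0,0,1],
    [0,0,0,0,0,0,1],
    [0,0,0,0,0,0,1]
  ]
}}

```text
time: 15.42
eef_pos: [0.5283, -0.1121, 0.0528]
tcp_rot: [-0.059, 0.998, -0.0, 0.0]
contact_force: [0.1, 0.8, 0.4]
finger_gap: 0.0852
finger_force: 0.0
```

Request:
{"method": "jog_arm", "body": {
  "deltas": [
    [0,0,0.06,0,0,0,1],
    [0,0,0.2,0,0,0,1],
    [0,0,0.36,0,0,0,1],
    [0,0,0.52,0,0,0,1],
    [0,0,0.66,0,0,0,1]
  ]
}}

```text
time: 15.83
eef_pos: [0.5283, -0.1121, 0.2202]
tcp_rot: [-0.059, 0.998, -0.0, 0.0]
contact_force: [1.1, -0.1, 0.6]
finger_gap: 0.0852
finger_force: 0.0
```

Request:
{"method": "jog_arm", "body": {
  "deltas": [
    [0,0,0.12,0,0,0,1],
    [0,0,0.14,0,0,0,1],
    [0,0,0.14,0,0,0,1]
  ]
}}

```text
time: 16.08
eef_pos: [0.5296, -0.1124, 0.2552]
tcp_rot: [-0.059, 0.998, -0.001, 0.002]
contact_force: [0.1, -0.3, 1.0]
finger_gap: 0.0855
finger_force: 0.0
```

```bash
cat > m.py <<'E'
from h import *
import sys
st()
W=WHT if True else 0
for n in sys.argv[1:]:
  s=snap(n,'last_%s.png'%n); print(n)
  def go(nm,f):
    try: r(nm,f())
    except Exception as e: print(nm,'--',type(e).__name__)
  go('scraper',lambda:fit(s,mask(s,*ORG,(.528,-.112),.06,.07),box(.08,.028,.026,.074),[.528,-.112,.12]))
  go('mat',lambda:fit(s,mask(s,*WHT,(.528,-.112),.0,.085)|mask(s,*ORG,(.528,-.112),.07,.06),box(.13,.08,0,.004),[.528,-.112,.12]))
  for nm,C,kind,z,R in [('canY',YEL,CAN,.03,.06),('lidY',YEL,LID,.01,.045),('canB',BLU,CAN,.03,.06),('lidB',BLU,LID,.01,.045)]:
    c0={'canY':(.393,-.247),'lidY':(.5906,-.3657),'canB':(.4773,-.3523),'lidB':(.49,-.2635)}[nm]
    go(nm,lambda:fit(s,mask(s,*C,c0,z,R),kind,c0))
E
python3 m.py wrist top
```

```text
16.08 [ 529.6 -112.4  255.2] closing deg 96.8 gap 0.08553123386736707 j [-0.21  0.21  1.81 -0.    1.12 -1.9 ]
wrist
scraper [ 527.2 -113.2] [7.5] 0.898
mat [ 526.6 -111.6] [6.8] 0.965
canY [ 391.8 -245.9] [] 0.983
lidY [ 589.1 -364.8] [] 0.755
canB [ 475.5 -351.6] [] 0.987
lidB [ 488.7 -262.9] [] 0.834
top
scraper [ 527.3 -113.3] [5.2] 0.578
mat [533.4 -89.5] [5.7] 0.592
canY [ 392.2 -247.8] [] 0.168
lidY [ 590.6 -365.4] [] 0.821
canB [ 477.3 -352.5] [] 0.967
lidB [ 490.6 -265. ] [] 0.039
```

View pics/last_wrist.png

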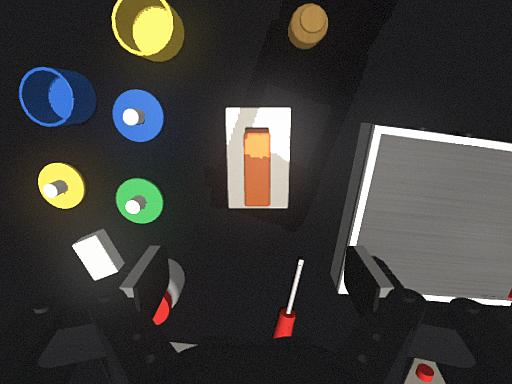

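The scraper is back on its mat, centred to within about 1.5 mm. Next is the yellow canister, turning the closing axis to world x on the way.

Request:
{"method": "jog_arm", "body": {
  "deltas": [
    [-0.036,-0.036,0,0,0,-0.144,1],
    [-0.072,-0.072,0,0,0,-0.288,1],
    [-0.108,-0.108,0,0,0,-0.432,1],
    [-0.144,-0.144,0,0,0,-0.576,1],
    [-0.18,-0.18,0,0,0,-0.717,1]
  ]
}}

```text
time: 16.6
eef_pos: [0.4817, -0.1571, 0.2504]
tcp_rot: [0.223, 0.975, 0.0, -0.002]
contact_force: [1.3, -0.1, -0.5]
finger_gap: 0.0849
finger_force: 0.0
```

Request:
{"method": "jog_arm", "body": {
  "deltas": [
    [-0.036,-0.036,0,0,0,-0.144,1],
    [-0.072,-0.072,0,0,0,-0.288,1],
    [-0.108,-0.108,0,0,0,-0.432,1],
    [-0.144,-0.144,0,0,0,-0.576,1],
    [-0.18,-0.18,0,0,0,-0.717,1]
  ]
}}

```text
time: 17.02
eef_pos: [0.4368, -0.202, 0.2505]
tcp_rot: [0.485, 0.874, -0.0, -0.002]
contact_force: [-0.5, -0.2, 0.3]
finger_gap: 0.0854
finger_force: 0.0
```

Request:
{"method": "jog_arm", "body": {
  "deltas": [
    [-0.037,-0.036,0,0,0,-0.144,1],
    [-0.074,-0.072,0,0,0,-0.288,1],
    [-0.11,-0.108,0,0,0,-0.432,1],
    [-0.15,-0.144,0,0,0,-0.576,1],
    [-0.188,-0.176,0,0,0,-0.717,1]
  ]
}}

```text
time: 17.43
eef_pos: [0.3898, -0.246, 0.2506]
tcp_rot: [0.709, 0.705, -0.0, -0.002]
contact_force: [-0.9, -0.2, -0.8]
finger_gap: 0.0855
finger_force: 0.0
```

Request:
{"method": "jog_arm", "body": {
  "deltas": [
    [0,0,-0.14,0,0,0,1],
    [0,0,-0.28,0,0,0,1],
    [0,0,-0.38,0,0,0,1],
    [0,0,-0.42,0,0,0,1],
    [0,0,-0.42,0,0,0,1]
  ]
}}

```text
time: 17.85
eef_pos: [0.389, -0.2446, 0.1444]
tcp_rot: [0.707, 0.707, -0.001, -0.004]
contact_force: [-0.6, -0.2, -0.1]
finger_gap: 0.0856
finger_force: 0.0
```

```bash
python3 m.py wrist
```

```text
17.85 [ 389.  -244.6  144.4] closing deg -0.0 gap 0.08556692832477825 j [-0.56  0.24  2.07  0.    0.85 -0.56]
wrist
scraper [ 527.7 -112.1] [6.8] 0.961
mat [ 528.3 -111.2] [6.7] 0.859
canY [ 391.5 -246.1] [] 0.987
lidY [ 589.9 -364. ] [] 0.575
canB [ 475.5 -351.9] [] 0.612
lidB [ 488.8 -262.3] [] 0.813
```

Request:
{"method": "jog_arm", "body": {
  "deltas": [
    [0.01,-0.007,-0.1,0,0,0,1],
    [0.01,-0.007,-0.22,0,0,0,1],
    [0.01,-0.007,-0.34,0,0,0,1],
    [0.01,-0.007,-0.43,0,0,0,1],
    [0.01,-0.007,-0.478,0,0,0,1]
  ]
}}

```text
time: 18.32
eef_pos: [0.3939, -0.2478, 0.0272]
tcp_rot: [0.707, 0.707, -0.0, -0.0]
contact_force: [-1.2, 1.0, 0.2]
finger_gap: 0.0854
finger_force: 0.0
```

Request:
{"method": "jog_arm", "body": {
  "deltas": [
    [0,0,0,0,0,0,1],
    [0,0,0,0,0,0,0.5],
    [0,0,0,0,0,0,0.5],
    [0,0,0,0,0,0,0.5],
    [0,0,0,0,0,0,0.5]
  ],
  "force": 40
}}

```text
time: 18.73
eef_pos: [0.3948, -0.2485, 0.03]
tcp_rot: [0.707, 0.707, 0.0, 0.001]
contact_force: [-1.5, 1.7, 8.3]
finger_gap: 0.0619
finger_force: 43.4
```

Request:
{"method": "jog_arm", "body": {
  "deltas": [
    [0,0,0,0,0,0,0.2],
    [0,0,0,0,0,0,0.2],
    [0,0,0,0,0,0,0.2]
  ],
  "force": 40
}}

```text
time: 18.98
eef_pos: [0.3947, -0.2485, 0.03]
tcp_rot: [0.707, 0.707, 0.0, 0.001]
contact_force: [-1.5, 0.8, 7.5]
finger_gap: 0.0623
finger_force: 43.4
```

Request:
{"method": "jog_arm", "body": {
  "deltas": [
    [0,0,0.05,0,0,0,0.2],
    [0,0,0.15,0,0,0,0.2],
    [0,0,0.27,0,0,0,0.2],
    [0,0,0.4,0,0,0,0.2],
    [0,0,0.48,0,0,0,0.2]
  ]
}}

```text
time: 19.4
eef_pos: [0.395, -0.2485, 0.1523]
tcp_rot: [0.707, 0.707, 0.0, 0.002]
contact_force: [1.0, -0.0, -1.8]
finger_gap: 0.0621
finger_force: 44.4
```

Request:
{"method": "jog_arm", "body": {
  "deltas": [
    [0.05,0.1,0,0,0,0,0.2],
    [0.12,0.23,0,0,0,0,0.2],
    [0.2,0.37,0,0,0,0,0.2],
    [0.28,0.52,0,0,0,0,0.2],
    [0.355,0.663,0,0,0,0,0.2]
  ]
}}

```text
time: 19.82
eef_pos: [0.4838, -0.0806, 0.15]
tcp_rot: [0.708, 0.707, 0.001, 0.001]
contact_force: [1.3, -0.7, -1.7]
finger_gap: 0.0618
finger_force: 44.5
```

Request:
{"method": "jog_arm", "body": {
  "deltas": [
    [0.075,0.15,0,0,0,0,0.2],
    [0.15,0.29,0,0,0,0,0.2],
    [0.23,0.43,0,0,0,0,0.2],
    [0.3,0.57,0,0,0,0,0.2],
    [0.355,0.663,0,0,0,0,0.2]
  ]
}}

```text
time: 20.23
eef_pos: [0.5729, 0.087, 0.1499]
tcp_rot: [0.707, 0.707, 0.001, 0.001]
contact_force: [0.9, -0.6, -1.6]
finger_gap: 0.0625
finger_force: 44.3
```

Request:
{"method": "jog_arm", "body": {
  "deltas": [
    [0,0,-0.08,0,0,0,0.2],
    [0,0,-0.18,0,0,0,0.2],
    [0,0,-0.24,0,0,0,0.2],
    [0,0,-0.28,0,0,0,0.2],
    [0,0,-0.28,0,0,0,0.2]
  ]
}}

```text
time: 20.65
eef_pos: [0.5704, 0.0835, 0.0773]
tcp_rot: [0.707, 0.707, -0.001, -0.001]
contact_force: [-0.2, 0.7, -1.1]
finger_gap: 0.062
finger_force: 44.4
```

Request:
{"method": "jog_arm", "body": {
  "deltas": [
    [0,0,0,0,0,0,0.2],
    [0,0,-0.01,0,0,0,0.2],
    [0,0,-0.02,0,0,0,0.2],
    [0,0,-0.024,0,0,0,0.2],
    [0,0,-0.024,0,0,0,0.2]
  ]
}}

```text
time: 21.07
eef_pos: [0.5715, 0.0836, 0.0726]
tcp_rot: [0.707, 0.707, 0.0, 0.0]
contact_force: [-0.3, 0.1, -1.8]
finger_gap: 0.0621
finger_force: 44.4
```

```bash
python3 - <<'E'
from h import *
st()
E
```

```text
21.07 [571.5  83.6  72.6] closing deg -0.0 gap 0.062143548856615424 j [ 0.14  0.5   1.86 -0.    0.78  0.14]
```

Request:
{"method": "jog_arm", "body": {
  "deltas": [
    [0,0,-0.004,0,0,0,0.2],
    [0,0,-0.007,0,0,0,0.2],
    [0,0,-0.007,0,0,0,0.2],
    [0,0,-0.007,0,0,0,1],
    [0,0,-0.007,0,0,0,1]
  ]
}}

```text
time: 21.48
eef_pos: [0.5715, 0.0836, 0.0706]
tcp_rot: [0.707, 0.707, 0.0, 0.0]
contact_force: [-0.4, -0.5, -0.7]
finger_gap: 0.0834
finger_force: 0.0
```

Request:
{"method": "jog_arm", "body": {
  "deltas": [
    [0,0,0,0,0,0,1],
    [0,0,0,0,0,0,1],
    [0,0,0.04,0,0,0,1],
    [0,0,0.16,0,0,0,1],
    [0,0,0.28,0,0,0,1]
  ]
}}

```text
time: 21.9
eef_pos: [0.5703, 0.0835, 0.1409]
tcp_rot: [0.707, 0.707, -0.001, -0.001]
contact_force: [0.7, -0.2, 0.5]
finger_gap: 0.0853
finger_force: 0.0
```

Request:
{"method": "jog_arm", "body": {
  "deltas": [
    [0,0,0.12,0,0,0,1],
    [0,0,0.26,0,0,0,1],
    [0,0,0.4,0,0,0,1],
    [0,0,0.4,0,0,0,1],
    [0,0,0.4,0,0,0,1]
  ]
}}

```text
time: 22.32
eef_pos: [0.5726, 0.0838, 0.2437]
tcp_rot: [0.707, 0.707, 0.002, 0.002]
contact_force: [-1.5, 0.6, -0.2]
finger_gap: 0.0853
finger_force: 0.0
```

```bash
python3 - <<'E'
from h import *
st(); P=CAN+[0,0,.04]
for n in('wrist','top'):
  s=snap(n,n+'6.png'); 
  try: r('canY',fit(s,mask(s,*YEL,(.572,.085),.07,.06),P,[.572,.085]))
  except Exception as e: print(e)
E
python3 m.py top
```

```text
22.32 [572.6  83.8 243.7] closing deg -0.0 gap 0.08530494485075085 j [0.14 0.28 1.74 0.   1.12 0.14]
canY [571.6  86.2] [] 0.979
canY [569.9  80. ] [] 0.171
22.42 [570.8  83.6 240.4] closing deg -0.0 gap 0.08572616788972895 j [0.14 0.28 1.74 0.   1.11 0.14]
top
scraper [ 525.9 -113.5] [6.5] 0.876
mat [ 528.2 -111.8] [6.6] 0.928
canY -- ValueError
lidY [ 590.6 -365.4] [] 0.817
canB [ 477.3 -352.2] [] 0.959
lidB [ 490.2 -263.8] [] 0.826
```

View pics/wrist6.png

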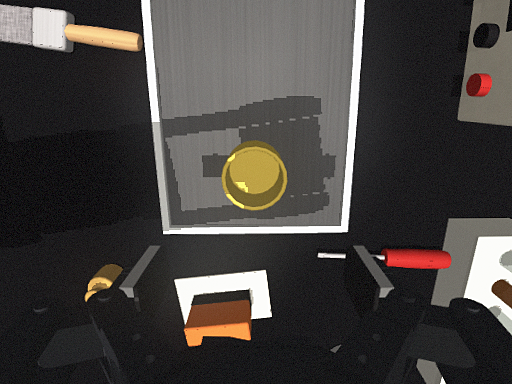

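The yellow canister stands at about (571.6, 86.2). Now the blue canister.

Request:
{"method": "jog_arm", "body": {
  "deltas": [
    [-0.025,-0.11,0,0,0,0,1],
    [-0.05,-0.23,0,0,0,0,1],
    [-0.075,-0.35,0,0,0,0,1],
    [-0.1,-0.47,0,0,0,0,1],
    [-0.127,-0.581,0,0,0,0,1]
  ]
}}

```text
time: 22.88
eef_pos: [0.5383, -0.0629, 0.2389]
tcp_rot: [0.707, 0.707, -0.001, -0.001]
contact_force: [0.6, -0.2, -0.4]
finger_gap: 0.0855
finger_force: 0.0
```

Request:
{"method": "jog_arm", "body": {
  "deltas": [
    [-0.025,-0.11,0,0,0,0,1],
    [-0.05,-0.23,0,0,0,0,1],
    [-0.075,-0.35,0,0,0,0,1],
    [-0.1,-0.47,0,0,0,0,1],
    [-0.127,-0.581,0,0,0,0,1]
  ]
}}

```text
time: 23.3
eef_pos: [0.5066, -0.2082, 0.239]
tcp_rot: [0.707, 0.707, -0.001, -0.001]
contact_force: [1.0, -0.6, 0.4]
finger_gap: 0.0853
finger_force: 0.0
```

Request:
{"method": "jog_arm", "body": {
  "deltas": [
    [-0.025,-0.11,0,0,0,0,1],
    [-0.05,-0.23,0,0,0,0,1],
    [-0.075,-0.35,0,0,0,0,1],
    [-0.1,-0.47,0,0,0,0,1],
    [-0.127,-0.581,0,0,0,0,1]
  ]
}}

```text
time: 23.72
eef_pos: [0.4749, -0.3533, 0.2388]
tcp_rot: [0.707, 0.707, -0.0, -0.001]
contact_force: [0.8, -0.3, 0.2]
finger_gap: 0.0851
finger_force: 0.0
```

Request:
{"method": "jog_arm", "body": {
  "deltas": [
    [0,0,-0.14,0,0,0,1],
    [0,0,-0.28,0,0,0,1],
    [0,0,-0.36,0,0,0,1],
    [0,0,-0.38,0,0,0,1],
    [0,0,-0.38,0,0,0,1]
  ]
}}

```text
time: 24.13
eef_pos: [0.4746, -0.351, 0.1429]
tcp_rot: [0.707, 0.707, -0.0, -0.003]
contact_force: [0.4, -0.4, 0.3]
finger_gap: 0.0852
finger_force: 0.0
```

Request:
{"method": "jog_arm", "body": {
  "deltas": [
    [0,0,0,0,0,0,1],
    [0,0,0,0,0,0,1]
  ]
}}

```text
time: 24.3
eef_pos: [0.4769, -0.3525, 0.1468]
tcp_rot: [0.707, 0.707, 0.0, 0.001]
contact_force: [0.4, 0.0, -0.1]
finger_gap: 0.0854
finger_force: 0.0
```

```bash
python3 m.py wrist
```

```text
24.3 [ 476.9 -352.5  146.8] closing deg -0.0 gap 0.0853840075587661 j [-0.64  0.41  1.79 -0.    0.94 -0.64]
wrist
scraper -- ValueError
mat -- ValueError
canY -- ValueError
lidY [ 580.1 -355.8] [] 0.194
canB [ 475.4 -350.8] [] 0.836
lidB [ 488.4 -261.8] [] 0.669
```

Request:
{"method": "jog_arm", "body": {
  "deltas": [
    [-0.002,0.003,-0.1,0,0,0,1],
    [-0.002,0.003,-0.22,0,0,0,1],
    [-0.002,0.003,-0.34,0,0,0,1],
    [-0.002,0.003,-0.43,0,0,0,1],
    [-0.002,0.003,-0.466,0,0,0,1]
  ]
}}

```text
time: 24.77
eef_pos: [0.4749, -0.3507, 0.0274]
tcp_rot: [0.707, 0.707, -0.0, -0.001]
contact_force: [-1.1, 0.3, 0.1]
finger_gap: 0.0853
finger_force: 0.0
```

Request:
{"method": "jog_arm", "body": {
  "deltas": [
    [0,0,0,0,0,0,1],
    [0,0,0,0,0,0,0.5],
    [0,0,0,0,0,0,0.5],
    [0,0,0,0,0,0,0.2],
    [0,0,0,0,0,0,0.2]
  ]
}}

```text
time: 25.18
eef_pos: [0.4767, -0.3521, 0.0313]
tcp_rot: [0.707, 0.707, 0.0, 0.002]
contact_force: [-0.9, 0.8, 7.4]
finger_gap: 0.0637
finger_force: 44.2
```

Request:
{"method": "jog_arm", "body": {
  "deltas": [
    [0,0,0,0,0,0,0.2],
    [0,0,0,0,0,0,0.2]
  ]
}}

```text
time: 25.35
eef_pos: [0.4767, -0.3522, 0.0314]
tcp_rot: [0.707, 0.707, 0.0, 0.002]
contact_force: [-1.9, 0.4, 6.3]
finger_gap: 0.064
finger_force: 44.1
```

Request:
{"method": "jog_arm", "body": {
  "deltas": [
    [0,0,0.05,0,0,0,0.2],
    [0,0,0.15,0,0,0,0.2],
    [0,0,0.27,0,0,0,0.2],
    [0,0,0.4,0,0,0,0.2],
    [0,0,0.48,0,0,0,0.2]
  ]
}}

```text
time: 25.77
eef_pos: [0.4767, -0.3523, 0.1539]
tcp_rot: [0.707, 0.707, 0.0, 0.002]
contact_force: [1.0, -0.3, -0.7]
finger_gap: 0.0639
finger_force: 44.6
```

Request:
{"method": "jog_arm", "body": {
  "deltas": [
    [0.022,0.11,0,0,0,0,0.2],
    [0.045,0.26,0,0,0,0,0.2],
    [0.07,0.41,0,0,0,0,0.2],
    [0.1,0.56,0,0,0,0,0.2],
    [0.127,0.723,0,0,0,0,0.2]
  ]
}}

```text
time: 26.18
eef_pos: [0.5079, -0.1696, 0.151]
tcp_rot: [0.708, 0.707, 0.001, 0.001]
contact_force: [0.7, 0.4, -0.5]
finger_gap: 0.0634
finger_force: 44.6
```

Request:
{"method": "jog_arm", "body": {
  "deltas": [
    [0.025,0.15,0,0,0,0,0.2],
    [0.05,0.29,0,0,0,0,0.2],
    [0.075,0.43,0,0,0,0,0.2],
    [0.1,0.58,0,0,0,0,0.2],
    [0.127,0.723,0,0,0,0,0.2]
  ]
}}

```text
time: 26.6
eef_pos: [0.5395, 0.012, 0.151]
tcp_rot: [0.707, 0.707, 0.001, 0.001]
contact_force: [1.6, -0.3, -1.2]
finger_gap: 0.0638
finger_force: 44.6
```

Request:
{"method": "jog_arm", "body": {
  "deltas": [
    [0.025,0.16,0,0,0,0,0.2],
    [0.05,0.32,0,0,0,0,0.2],
    [0.075,0.47,0,0,0,0,0.2],
    [0.1,0.61,0,0,0,0,0.2],
    [0.127,0.723,0,0,0,0,0.2]
  ]
}}

```text
time: 27.02
eef_pos: [0.5711, 0.1938, 0.151]
tcp_rot: [0.707, 0.707, 0.001, 0.0]
contact_force: [-0.8, 0.2, -0.1]
finger_gap: 0.0638
finger_force: 44.6
```

Request:
{"method": "jog_arm", "body": {
  "deltas": [
    [0,0,-0.08,0,0,0,0.2],
    [0,0,-0.18,0,0,0,0.2],
    [0,0,-0.24,0,0,0,0.2],
    [0,0,-0.28,0,0,0,0.2],
    [0,0,-0.29,0,0,0,0.2]
  ]
}}

```text
time: 27.43
eef_pos: [0.5703, 0.1907, 0.0761]
tcp_rot: [0.707, 0.707, -0.001, -0.0]
contact_force: [0.0, -0.2, -1.6]
finger_gap: 0.0636
finger_force: 44.6
```

Request:
{"method": "jog_arm", "body": {
  "deltas": [
    [0,0,0,0,0,0,0.2],
    [0,0,-0.01,0,0,0,0.2],
    [0,0,-0.02,0,0,0,0.2],
    [0,0,-0.02,0,0,0,0.2],
    [0,0,-0.02,0,0,0,0.2]
  ]
}}

```text
time: 27.85
eef_pos: [0.5711, 0.1909, 0.0721]
tcp_rot: [0.707, 0.707, 0.0, 0.0]
contact_force: [-0.7, 1.2, -1.3]
finger_gap: 0.0638
finger_force: 44.6
```

Bottom is at about 0.8 mm above the plate. Release and retreat.

Request:
{"method": "jog_arm", "body": {
  "deltas": [
    [0,0,-0.003,0,0,0,0.2],
    [0,0,-0.003,0,0,0,0.2],
    [0,0,-0.003,0,0,0,1],
    [0,0,-0.003,0,0,0,1],
    [0,0,-0.003,0,0,0,1]
  ]
}}

```text
time: 28.27
eef_pos: [0.5709, 0.1909, 0.0708]
tcp_rot: [0.707, 0.707, 0.0, 0.0]
contact_force: [-0.1, 0.1, -0.7]
finger_gap: 0.0849
finger_force: 0.0
```

Request:
{"method": "jog_arm", "body": {
  "deltas": [
    [0,0,0,0,0,0,1],
    [0,0,0,0,0,0,1],
    [0,0,0.04,0,0,0,1],
    [0,0,0.16,0,0,0,1],
    [0,0,0.28,0,0,0,1]
  ]
}}

```text
time: 28.68
eef_pos: [0.5698, 0.1905, 0.1409]
tcp_rot: [0.707, 0.707, -0.001, -0.001]
contact_force: [1.5, 0.6, 0.0]
finger_gap: 0.0852
finger_force: 0.0
```

Request:
{"method": "jog_arm", "body": {
  "deltas": [
    [0,0,0.12,0,0,0,1],
    [0,0,0.26,0,0,0,1],
    [0,0,0.4,0,0,0,1],
    [0,0,0.4,0,0,0,1],
    [0,0,0.4,0,0,0,1]
  ]
}}

```text
time: 29.1
eef_pos: [0.5721, 0.1913, 0.244]
tcp_rot: [0.707, 0.707, 0.002, 0.001]
contact_force: [-1.6, -0.2, -1.0]
finger_gap: 0.0855
finger_force: 0.0
```

Request:
{"method": "jog_arm", "body": {
  "deltas": [
    [0,-0.08,0,0,0,0,1],
    [0,-0.16,0,0,0,0,1],
    [0,-0.24,0,0,0,0,1],
    [0,-0.24,0,0,0,0,1],
    [0,-0.24,0,0,0,0,1]
  ]
}}

```text
time: 29.52
eef_pos: [0.5701, 0.1301, 0.2398]
tcp_rot: [0.708, 0.706, -0.001, -0.001]
contact_force: [0.3, -0.8, -0.3]
finger_gap: 0.0852
finger_force: 0.0
```

```bash
python3 - <<'E'
from h import *
P=CAN+[0,0,.04]
s=snap('wrist','wrist7.png'); 
r('canY',fit(s,mask(s,*YEL,(.572,.086),.07,.06),P,[.572,.085]))
r('canB',fit(s,mask(s,*BLU,(.572,.191),.07,.06),P,[.572,.19]))
E
python3 m.py top
```

```text
canY [571.6  86.2] [] 0.979
canB [571.5 192. ] [] 0.973
29.57 [570.3 130.8 239.9] closing deg -0.1 gap 0.08549268097802408 j [0.22 0.3  1.73 0.   1.12 0.22]
top
scraper [ 525.5 -113.5] [6.5] 0.876
mat [ 528.3 -111.9] [7.] 0.928
canY -- ValueError
lidY [ 590.6 -365.3] [] 0.819
canB -- ValueError
lidB [ 490.2 -263.8] [] 0.825
```

View pics/last_top.png

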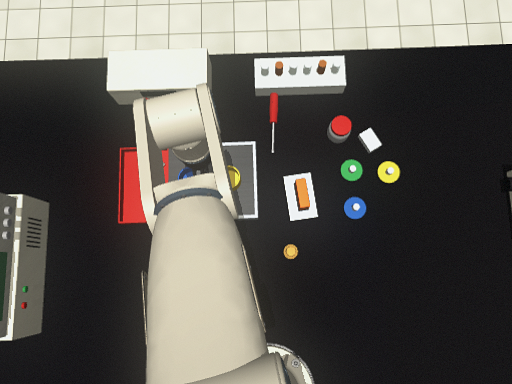

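Both canisters stand on the platform, and the top view (512 px) shows the blue lid at (355,208) and the yellow lid at (389,172), neither moved. On to the blue lid.

Request:
{"method": "jog_arm", "body": {
  "deltas": [
    [-0.02,-0.105,0,0,0,0,0.5],
    [-0.042,-0.21,0,0,0,0,0.5],
    [-0.064,-0.315,0,0,0,0,0.5],
    [-0.086,-0.42,0,0,0,0,0.5],
    [-0.109,-0.525,0,0,0,0,0.5]
  ]
}}

```text
time: 30.03
eef_pos: [0.5432, -0.0005, 0.2404]
tcp_rot: [0.707, 0.707, -0.0, -0.0]
contact_force: [-0.1, -0.3, -0.2]
finger_gap: 0.0425
finger_force: 0.0
```

Request:
{"method": "jog_arm", "body": {
  "deltas": [
    [-0.02,-0.105,0,0,0,0,0.5],
    [-0.042,-0.21,0,0,0,0,0.5],
    [-0.064,-0.315,0,0,0,0,0.5],
    [-0.086,-0.42,0,0,0,0,0.5],
    [-0.109,-0.525,0,0,0,0,0.5]
  ]
}}

```text
time: 30.45
eef_pos: [0.5162, -0.132, 0.2406]
tcp_rot: [0.707, 0.707, 0.0, -0.0]
contact_force: [-0.8, 1.5, -0.9]
finger_gap: 0.0429
finger_force: 0.0
```

Request:
{"method": "jog_arm", "body": {
  "deltas": [
    [-0.02,-0.105,0,0,0,0,0.5],
    [-0.042,-0.21,0,0,0,0,0.5],
    [-0.064,-0.315,-0.05,0,0,0,0.5],
    [-0.086,-0.42,-0.1,0,0,0,0.5],
    [-0.109,-0.525,-0.2,0,0,0,0.5]
  ]
}}

```text
time: 30.87
eef_pos: [0.4906, -0.2641, 0.1921]
tcp_rot: [0.707, 0.707, 0.001, 0.002]
contact_force: [1.6, 1.0, -0.7]
finger_gap: 0.0426
finger_force: 0.0
```

Request:
{"method": "jog_arm", "body": {
  "deltas": [
    [0,0,0,0,0,0,0.5],
    [0,0,0,0,0,0,0.5],
    [0,0,0,0,0,0,0.5]
  ]
}}

```text
time: 31.12
eef_pos: [0.4895, -0.2621, 0.1908]
tcp_rot: [0.707, 0.707, 0.0, -0.0]
contact_force: [-1.0, 0.2, 1.3]
finger_gap: 0.0427
finger_force: 0.0
```

```bash
cat > lid.py <<'E'
from h import *
def lid(name,C,c0,base=0.):
    st(); s=snap(name,'lid.png'); L=LID+[0,0,base]; K=cyl(.009,base+.013,base+.035)
    k=mask(s,(0,0,110),(179,80,255),c0,base+.025,.04)&~mask(s,*C,c0,base+.01,.0001)
    # largest white blob
    n,l,stt,_=cv2.connectedComponentsWithStats(k.astype(np.uint8)); k=l==(1+np.argmax(stt[1:,4]))
    r('knob',fit(s,k,K,c0)); m=mask(s,*C,c0,base+.01,.045)|k
    r('whole',fit(s,m,np.concatenate([L]),c0))
E
python3 - <<'E'
from lid import *
lid('wrist',BLU,(.4895,-.263))
E
```

```text
31.12 [ 489.5 -262.1  190.8] closing deg -0.0 gap 0.04267279436683032 j [-0.49  0.31  1.84  0.    1.   -0.49]
knob [ 488.6 -262.6] [] 0.961
whole [ 488.3 -262.3] [] 0.958
```

View pics/lid.png

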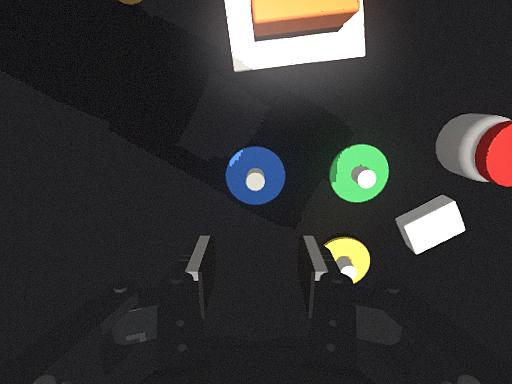

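The blue lid is centred between the fingers, with its knob at (255,180). Descending to grip it.

Request:
{"method": "jog_arm", "body": {
  "deltas": [
    [-0.004,-0.001,-0.14,0,0,0,0.5],
    [-0.004,-0.001,-0.3,0,0,0,0.5],
    [-0.004,-0.001,-0.45,0,0,0,0.5],
    [-0.004,-0.001,-0.54,0,0,0,0.5],
    [-0.004,-0.001,-0.58,0,0,0,0.5]
  ]
}}

```text
time: 31.58
eef_pos: [0.4874, -0.2612, 0.0435]
tcp_rot: [0.707, 0.707, -0.0, -0.002]
contact_force: [-0.4, 0.8, 0.4]
finger_gap: 0.0428
finger_force: 0.0
```

Request:
{"method": "jog_arm", "body": {
  "deltas": [
    [0,0,-0.02,0,0,0,0.5],
    [0,0,-0.04,0,0,0,0.5],
    [0,0,-0.06,0,0,0,0.5],
    [0,0,-0.063,0,0,0,0.5],
    [0,0,-0.063,0,0,0,0.5]
  ]
}}

```text
time: 32.0
eef_pos: [0.4887, -0.2634, 0.0309]
tcp_rot: [0.707, 0.707, 0.0, 0.001]
contact_force: [-1.0, 0.3, -0.5]
finger_gap: 0.0424
finger_force: 0.0
```

Request:
{"method": "jog_arm", "body": {
  "deltas": [
    [0,0,0,0,0,0,0],
    [0,0,0,0,0,0,0],
    [0,0,0,0,0,0,0],
    [0,0,0,0,0,0,0],
    [0,0,0,0,0,0,0]
  ],
  "force": 40
}}

```text
time: 32.42
eef_pos: [0.4885, -0.2634, 0.0309]
tcp_rot: [0.707, 0.707, 0.0, 0.001]
contact_force: [-0.8, -0.3, 5.7]
finger_gap: 0.0162
finger_force: 38.9
```

Request:
{"method": "jog_arm", "body": {
  "deltas": [
    [0,0,0.06,0,0,0,0],
    [0,0,0.18,0,0,0,0],
    [0,0,0.32,0,0,0,0],
    [0,0,0.46,0,0,0,0],
    [0,0,0.6,0,0,0,0]
  ]
}}

```text
time: 32.83
eef_pos: [0.4877, -0.263, 0.1818]
tcp_rot: [0.707, 0.707, -0.0, -0.0]
contact_force: [1.2, -0.7, -1.7]
finger_gap: 0.0159
finger_force: 39.1
```

Request:
{"method": "jog_arm", "body": {
  "deltas": [
    [0.02,0.1,0,0,0,0,0],
    [0.04,0.21,0,0,0,0,0],
    [0.06,0.34,0,0,0,0,0],
    [0.085,0.47,0,0,0,0,0],
    [0.111,0.606,0,0,0,0,0]
  ]
}}

```text
time: 33.25
eef_pos: [0.5158, -0.1105, 0.1806]
tcp_rot: [0.708, 0.707, 0.0, 0.0]
contact_force: [0.5, 0.2, -1.2]
finger_gap: 0.0162
finger_force: 39.1
```

Request:
{"method": "jog_arm", "body": {
  "deltas": [
    [0.022,0.12,0,0,0,0,0],
    [0.044,0.24,0,0,0,0,0],
    [0.066,0.36,0,0,0,0,0],
    [0.088,0.48,0,0,0,0,0],
    [0.111,0.606,0,0,0,0,0]
  ]
}}

```text
time: 33.67
eef_pos: [0.5436, 0.0412, 0.1804]
tcp_rot: [0.707, 0.707, 0.0, 0.0]
contact_force: [0.3, 0.4, 0.1]
finger_gap: 0.0159
finger_force: 39.1
```

Request:
{"method": "jog_arm", "body": {
  "deltas": [
    [0.024,0.13,0,0,0,0,0],
    [0.05,0.27,0,0,0,0,0],
    [0.075,0.4,0,0,0,0,0],
    [0.096,0.52,0,0,0,0,0],
    [0.111,0.606,0,0,0,0,0]
  ]
}}

```text
time: 34.08
eef_pos: [0.5716, 0.194, 0.1804]
tcp_rot: [0.707, 0.707, 0.001, 0.0]
contact_force: [0.7, -0.6, 0.2]
finger_gap: 0.016
finger_force: 39.1
```

Request:
{"method": "jog_arm", "body": {
  "deltas": [
    [0,0,0,0,0,0,0],
    [0,0,-0.06,0,0,0,0],
    [0,0,-0.12,0,0,0,0],
    [0,0,-0.16,0,0,0,0],
    [0,0,-0.18,0,0,0,0]
  ]
}}

```text
time: 34.5
eef_pos: [0.5704, 0.1906, 0.1337]
tcp_rot: [0.707, 0.707, -0.001, -0.0]
contact_force: [-0.6, 0.1, -0.6]
finger_gap: 0.0163
finger_force: 39.1
```

Request:
{"method": "jog_arm", "body": {
  "deltas": [
    [0,0,0,0,0,0,0],
    [0,0,0,0,0,0,0],
    [0,0,0,0,0,0,0]
  ]
}}

```text
time: 34.75
eef_pos: [0.5718, 0.1912, 0.1358]
tcp_rot: [0.707, 0.707, 0.0, 0.0]
contact_force: [0.3, -0.3, -0.5]
finger_gap: 0.0161
finger_force: 39.1
```

```bash
python3 - <<'E'
from h import *
st(); p=manip.get_obs()['eef_pos']; z=p[2]-.0309
s=snap('wrist','l2.png')
r('lid held',fit(s,mask(s,*BLU,p,z+.012,.045),LID+[0,0,z],p[:2]))
E
```

```text
34.75 [571.8 191.2 135.8] closing deg -0.1 gap 0.01608012223503586 j [0.32 0.44 1.77 0.   0.93 0.32]
lid held [571.9 204.9] [] 0.592
```

View pics/l2.png

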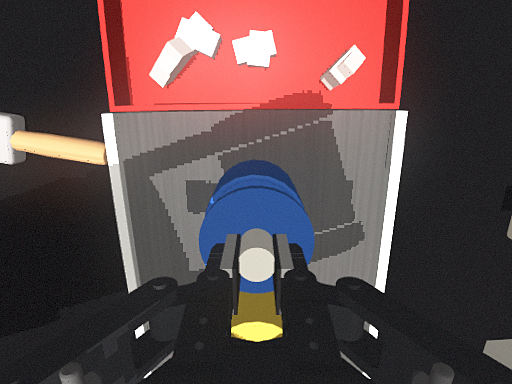

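The lid hangs level and centred over the blue canister. Lowering it slowly.

Request:
{"method": "jog_arm", "body": {
  "deltas": [
    [-0.001,0,-0.02,0,0,0,0],
    [-0.001,0,-0.04,0,0,0,0],
    [-0.001,0,-0.06,0,0,0,0],
    [-0.001,0,-0.075,0,0,0,0],
    [-0.001,0,-0.084,0,0,0,0]
  ]
}}

```text
time: 35.22
eef_pos: [0.5707, 0.1913, 0.1132]
tcp_rot: [0.707, 0.707, -0.0, -0.0]
contact_force: [-0.6, 0.3, -1.0]
finger_gap: 0.0163
finger_force: 39.1
```

Request:
{"method": "jog_arm", "body": {
  "deltas": [
    [0,0,-0.002,0,0,0,0],
    [0,0,-0.004,0,0,0,0],
    [0,0,-0.006,0,0,0,0],
    [0,0,-0.006,0,0,0,0],
    [0,0,-0.006,0,0,0,0]
  ]
}}

```text
time: 35.63
eef_pos: [0.5709, 0.1913, 0.1129]
tcp_rot: [0.707, 0.707, -0.0, -0.0]
contact_force: [-2.2, -1.7, 5.6]
finger_gap: 0.0164
finger_force: 39.7
```

Request:
{"method": "jog_arm", "body": {
  "deltas": [
    [0,0,0,0,0,0,0.5],
    [0,0,0,0,0,0,0.5],
    [0,0,0,0,0,0,0.5],
    [0,0,0,0,0,0,0.5],
    [0,0,0.04,0,0,0,0.5]
  ]
}}

```text
time: 36.05
eef_pos: [0.57, 0.191, 0.1211]
tcp_rot: [0.707, 0.707, -0.001, -0.001]
contact_force: [-0.3, -0.7, 0.8]
finger_gap: 0.0427
finger_force: 0.0
```

Request:
{"method": "jog_arm", "body": {
  "deltas": [
    [0,0,0.1,0,0,0,0.5],
    [0,0,0.22,0,0,0,0.5],
    [0,0,0.36,0,0,0,0.5],
    [0,0,0.46,0,0,0,0.5],
    [0,0,0.46,0,0,0,0.5]
  ]
}}

```text
time: 36.47
eef_pos: [0.5739, 0.1923, 0.2442]
tcp_rot: [0.707, 0.707, 0.004, 0.002]
contact_force: [0.8, -0.1, 0.3]
finger_gap: 0.0428
finger_force: 0.0
```

Request:
{"method": "jog_arm", "body": {
  "deltas": [
    [0,-0.08,0,0,0,0,0.5],
    [0,-0.16,0,0,0,0,0.5],
    [0,-0.24,0,0,0,0,0.5],
    [0,-0.24,0,0,0,0,0.5],
    [0,-0.24,0,0,0,0,0.5]
  ]
}}

```text
time: 36.88
eef_pos: [0.5711, 0.1307, 0.2378]
tcp_rot: [0.708, 0.706, 0.0, 0.0]
contact_force: [0.6, 0.3, -0.6]
finger_gap: 0.0428
finger_force: 0.0
```

```bash
python3 - <<'E'
from h import *
from lid import lid
P=CAN+[0,0,.04]
lid('wrist',BLU,(.571,.192),.082)
s=snap('wrist','wrist8.png')
r('canY',fit(s,mask(s,*YEL,(.572,.086),.07,.06),P,[.572,.085]))
r('canB+lid',fit(s,mask(s,*BLU,(.572,.191),.07,.06),cyl(.032,.04,.095),[.572,.19]))
s=snap('top'); r('lidY',fit(s,mask(s,*YEL,(.59,-.365),.01,.045),LID,(.59,-.365)))
E
```

```text
36.88 [571.1 130.7 237.8] closing deg -0.1 gap 0.042770520914710806 j [0.22 0.3  1.73 0.   1.11 0.22]
knob [539.7 201.8] [] 0.207
whole [569.1 199.6] [] 0.703
canY [571.6  86.3] [] 0.978
canB+lid [571.5 191.6] [] 0.841
lidY [ 590.6 -365.3] [] 0.816
```

Request:
{"method": "jog_arm", "body": {
  "deltas": [
    [0.005,-0.12,0,0,0,0,0.5],
    [0.01,-0.25,0,0,0,0,0.5],
    [0.015,-0.39,0,0,0,0,0.5],
    [0.02,-0.53,0,0,0,0,0.5],
    [0.024,-0.66,0,0,0,0,0.5]
  ]
}}

```text
time: 37.45
eef_pos: [0.5772, -0.0344, 0.2376]
tcp_rot: [0.707, 0.707, 0.0, 0.0]
contact_force: [0.9, -0.2, 0.1]
finger_gap: 0.0425
finger_force: 0.0
```

Request:
{"method": "jog_arm", "body": {
  "deltas": [
    [0.005,-0.13,0,0,0,0,0.5],
    [0.01,-0.26,0,0,0,0,0.5],
    [0.015,-0.4,0,0,0,0,0.5],
    [0.02,-0.53,0,0,0,0,0.5],
    [0.024,-0.66,0,0,0,0,0.5]
  ]
}}

```text
time: 37.87
eef_pos: [0.5834, -0.1995, 0.2375]
tcp_rot: [0.707, 0.707, 0.0, 0.0]
contact_force: [0.1, 0.7, -0.5]
finger_gap: 0.0426
finger_force: 0.0
```

Request:
{"method": "jog_arm", "body": {
  "deltas": [
    [0.005,-0.13,0,0,0,0,0.5],
    [0.01,-0.26,0,0,0,0,0.5],
    [0.015,-0.4,-0.05,0,0,0,0.5],
    [0.02,-0.53,-0.1,0,0,0,0.5],
    [0.024,-0.66,-0.19,0,0,0,0.5]
  ]
}}

```text
time: 38.28
eef_pos: [0.5908, -0.3652, 0.1916]
tcp_rot: [0.707, 0.707, 0.001, 0.002]
contact_force: [1.0, 0.0, 0.3]
finger_gap: 0.0426
finger_force: 0.0
```

Request:
{"method": "jog_arm", "body": {
  "deltas": [
    [0,0,0,0,0,0,0.5],
    [0,0,0,0,0,0,0.5],
    [0,0,0,0,0,0,0.5]
  ]
}}

```text
time: 38.53
eef_pos: [0.5894, -0.3629, 0.1898]
tcp_rot: [0.707, 0.707, 0.0, -0.0]
contact_force: [-0.2, -0.3, 0.2]
finger_gap: 0.0427
finger_force: 0.0
```

```bash
python3 - <<'E'
from lid import *
lid('wrist',YEL,(.5895,-.3645))
E
```

```text
38.53 [ 589.4 -362.9  189.8] closing deg -0.0 gap 0.04273584494700897 j [-0.55  0.51  1.52  0.    1.11 -0.55]
knob [ 588.7 -364.7] [] 0.961
whole [ 588.5 -364.2] [] 0.954
```

Request:
{"method": "jog_arm", "body": {
  "deltas": [
    [-0.003,-0.002,-0.14,0,0,0,0.5],
    [-0.003,-0.002,-0.3,0,0,0,0.5],
    [-0.003,-0.002,-0.45,0,0,0,0.5],
    [-0.003,-0.002,-0.54,0,0,0,0.5],
    [-0.003,-0.002,-0.575,0,0,0,0.5]
  ]
}}

```text
time: 39.0
eef_pos: [0.5871, -0.3615, 0.0433]
tcp_rot: [0.707, 0.708, -0.0, -0.002]
contact_force: [-0.9, 1.0, -1.4]
finger_gap: 0.0429
finger_force: 0.0
```

Request:
{"method": "jog_arm", "body": {
  "deltas": [
    [0,0,-0.02,0,0,0,0.5],
    [0,0,-0.04,0,0,0,0.5],
    [0,0,-0.06,0,0,0,0.5],
    [0,0,-0.063,0,0,0,0.5],
    [0,0,-0.063,0,0,0,0.5]
  ]
}}

```text
time: 39.42
eef_pos: [0.5889, -0.3644, 0.0316]
tcp_rot: [0.707, 0.707, 0.0, 0.001]
contact_force: [-0.0, -0.1, -0.6]
finger_gap: 0.0429
finger_force: 0.0
```

Request:
{"method": "jog_arm", "body": {
  "deltas": [
    [0,0,0,0,0,0,0],
    [0,0,0,0,0,0,0],
    [0,0,0,0,0,0,0],
    [0,0,0,0,0,0,0],
    [0,0,0,0,0,0,0]
  ],
  "force": 40
}}

```text
time: 39.83
eef_pos: [0.5888, -0.3645, 0.0315]
tcp_rot: [0.707, 0.707, 0.0, 0.001]
contact_force: [-1.9, 0.8, 5.9]
finger_gap: 0.016
finger_force: 39.0
```

Request:
{"method": "jog_arm", "body": {
  "deltas": [
    [0,0,0.06,0,0,0,0],
    [0,0,0.18,0,0,0,0],
    [0,0,0.32,0,0,0,0],
    [0,0,0.46,0,0,0,0],
    [0,0,0.6,0,0,0,0]
  ]
}}

```text
time: 40.25
eef_pos: [0.588, -0.364, 0.1829]
tcp_rot: [0.707, 0.707, -0.0, -0.0]
contact_force: [0.8, 0.5, -1.0]
finger_gap: 0.0166
finger_force: 39.1
```

Request:
{"method": "jog_arm", "body": {
  "deltas": [
    [-0.004,0.1,0,0,0,0,0],
    [-0.008,0.21,0,0,0,0,0],
    [-0.012,0.34,0,0,0,0,0],
    [-0.017,0.47,0,0,0,0,0],
    [-0.022,0.6,0,0,0,0,0]
  ]
}}

```text
time: 40.67
eef_pos: [0.5824, -0.2129, 0.1816]
tcp_rot: [0.708, 0.707, 0.0, 0.0]
contact_force: [0.5, 0.5, -0.5]
finger_gap: 0.0165
finger_force: 39.1
```

Request:
{"method": "jog_arm", "body": {
  "deltas": [
    [-0.004,0.12,0,0,0,0,0],
    [-0.008,0.24,0,0,0,0,0],
    [-0.012,0.36,0,0,0,0,0],
    [-0.017,0.48,0,0,0,0,0],
    [-0.022,0.6,0,0,0,0,0]
  ]
}}

```text
time: 41.08
eef_pos: [0.577, -0.0627, 0.1815]
tcp_rot: [0.707, 0.707, 0.0, 0.0]
contact_force: [0.4, -0.6, -1.4]
finger_gap: 0.0161
finger_force: 39.1
```

Request:
{"method": "jog_arm", "body": {
  "deltas": [
    [-0.005,0.13,0,0,0,0,0],
    [-0.01,0.27,0,0,0,0,0],
    [-0.015,0.4,0,0,0,0,0],
    [-0.02,0.52,0,0,0,0,0],
    [-0.022,0.602,0,0,0,0,0]
  ]
}}

```text
time: 41.5
eef_pos: [0.5714, 0.0889, 0.1816]
tcp_rot: [0.707, 0.707, 0.0, 0.0]
contact_force: [0.3, -0.5, -0.0]
finger_gap: 0.0165
finger_force: 39.1
```

Request:
{"method": "jog_arm", "body": {
  "deltas": [
    [0,0,0,0,0,0,0],
    [0,0,-0.06,0,0,0,0],
    [0,0,-0.12,0,0,0,0],
    [0,0,-0.16,0,0,0,0],
    [0,0,-0.18,0,0,0,0]
  ]
}}

```text
time: 41.92
eef_pos: [0.5711, 0.0859, 0.1347]
tcp_rot: [0.707, 0.707, -0.001, -0.0]
contact_force: [-1.7, -0.7, -0.7]
finger_gap: 0.0163
finger_force: 39.1
```

Request:
{"method": "jog_arm", "body": {
  "deltas": [
    [0,0,0,0,0,0,0],
    [0,0,0,0,0,0,0],
    [0,0,0,0,0,0,0]
  ]
}}

```text
time: 42.17
eef_pos: [0.5723, 0.0862, 0.1363]
tcp_rot: [0.707, 0.707, 0.0, 0.0]
contact_force: [0.4, -0.3, 0.6]
finger_gap: 0.016
finger_force: 39.1
```

```bash
python3 - <<'E'
from h import *
st(); s=snap('wrist','l3.png')
a=cv2.cvtColor(s['color'],cv2.COLOR_RGB2HSV)
for f,C in(('l2',BLU),('l3',YEL)):
    m=cv2.inRange(cv2.cvtColor(cv2.imread('pics/%s.png'%f),cv2.COLOR_BGR2HSV),*C)
    print(f,cv2.boundingRect(m[:,150:360]),[int((m[y]>0).sum()) for y in range(150,260,10)])
E
```

```text
42.17 [572.3  86.2 136.3] closing deg -0.1 gap 0.016001106636256722 j [ 0.15  0.41  1.83 -0.    0.91  0.15]
l2 (49, 160, 116, 133) [0, 9, 55, 72, 81, 91, 99, 107, 96, 54, 22]
l3 (49, 160, 116, 135) [0, 4, 55, 71, 81, 90, 98, 106, 102, 53, 23]
```

Request:
{"method": "jog_arm", "body": {
  "deltas": [
    [-0.002,0,-0.02,0,0,0,0],
    [-0.002,0,-0.04,0,0,0,0],
    [-0.002,0,-0.06,0,0,0,0],
    [-0.002,0,-0.075,0,0,0,0],
    [-0.002,0,-0.084,0,0,0,0]
  ]
}}

```text
time: 42.63
eef_pos: [0.5709, 0.0863, 0.1137]
tcp_rot: [0.707, 0.707, -0.0, -0.0]
contact_force: [-0.2, 0.3, -0.9]
finger_gap: 0.0161
finger_force: 39.1
```

Request:
{"method": "jog_arm", "body": {
  "deltas": [
    [0,0,-0.002,0,0,0,0],
    [0,0,-0.004,0,0,0,0],
    [0,0,-0.006,0,0,0,0],
    [0,0,-0.006,0,0,0,0],
    [0,0,-0.006,0,0,0,0]
  ]
}}

```text
time: 43.05
eef_pos: [0.5711, 0.0864, 0.1135]
tcp_rot: [0.707, 0.707, -0.0, -0.0]
contact_force: [-3.4, -0.5, 5.6]
finger_gap: 0.0164
finger_force: 39.6
```

Seated at the expected height. Release, rise and move clear (toward the robot's right) for a final look.

Request:
{"method": "jog_arm", "body": {
  "deltas": [
    [0,0,0,0,0,0,0.5],
    [0,0,0,0,0,0,0.5],
    [0,0,0,0,0,0,0.5],
    [0,0,0,0,0,0,0.5],
    [0,0,0.04,0,0,0,0.5]
  ]
}}

```text
time: 43.47
eef_pos: [0.5702, 0.0862, 0.1217]
tcp_rot: [0.707, 0.707, -0.001, -0.001]
contact_force: [-0.8, -0.0, -0.1]
finger_gap: 0.0429
finger_force: 0.0
```

Request:
{"method": "jog_arm", "body": {
  "deltas": [
    [0,0,0.1,0,0,0,0.5],
    [0,0,0.22,0,0,0,0.5],
    [0,0,0.36,0,0,0,0.5],
    [0,0,0.5,0,0,0,0.5],
    [0,0,0.6,0,0,0,0.5]
  ]
}}

```text
time: 43.88
eef_pos: [0.572, 0.0865, 0.2771]
tcp_rot: [0.707, 0.707, 0.001, 0.001]
contact_force: [1.3, -0.7, 0.0]
finger_gap: 0.0427
finger_force: 0.0
```

Request:
{"method": "jog_arm", "body": {
  "deltas": [
    [-0.08,-0.12,0,0,0,0,0.5],
    [-0.16,-0.24,0,0,0,0,0.5],
    [-0.24,-0.36,0,0,0,0,0.5],
    [-0.32,-0.48,0,0,0,0,0.5],
    [-0.4,-0.6,0,0,0,0,0.5]
  ]
}}

```text
time: 44.3
eef_pos: [0.4702, -0.0646, 0.2739]
tcp_rot: [0.707, 0.707, 0.0, 0.0]
contact_force: [1.4, -0.6, 0.2]
finger_gap: 0.0427
finger_force: 0.0
```

Request:
{"method": "jog_arm", "body": {
  "deltas": [
    [-0.03,-0.15,0,0,0,0,0.5],
    [-0.06,-0.3,0,0,0,0,0.5],
    [-0.09,-0.45,0,0,0,0,0.5],
    [-0.12,-0.6,0,0,0,0,0.5],
    [-0.15,-0.75,0,0,0,0,0.5]
  ]
}}

```text
time: 44.72
eef_pos: [0.4331, -0.2529, 0.2741]
tcp_rot: [0.707, 0.707, 0.0, 0.001]
contact_force: [0.8, 0.7, -0.2]
finger_gap: 0.0427
finger_force: 0.0
```

Request:
{"method": "jog_arm", "body": {
  "deltas": [
    [0,0,0,0,0,0,0.5],
    [0,0,0,0,0,0,0.5],
    [0,0,0,0,0,0,0.5],
    [0,0,0,0,0,0,0.5],
    [0,0,0,0,0,0,0.5]
  ]
}}

```text
time: 45.13
eef_pos: [0.4341, -0.25, 0.2732]
tcp_rot: [0.707, 0.707, 0.0, -0.0]
contact_force: [0.7, -0.3, -0.3]
finger_gap: 0.0427
finger_force: 0.0
```

```bash
python3 - <<'E'
from h import *
st(); s=snap('scene','f1.png'); t=snap('top','f2.png')
for c,x in((YEL,(.5715,.0862)),(BLU,(.5715,.192))):
  r('can+lid top',fit(t,mask(t,*c,x,.07,.06),cyl(.032,.04,.092),x))
r('scraper',fit(t,mask(t,*ORG,(.528,-.112),.06,.07),box(.08,.028,.026,.074),[.528,-.112,.12]))
a=cv2.imread('pics/f1.png');b=cv2.imread('pics/f2.png')
cv2.imwrite('pics/f.png',np.hstack([cv2.resize(a[150:360,180:410],(420,384)),cv2.resize(b[90:290,110:308],(380,384))]))
E
```

```text
45.13 [ 434.1 -250.   273.2] closing deg 0.1 gap 0.04265957970134364 j [-0.53  0.13  1.86  0.    1.15 -0.53]
can+lid top [573.2  86.5] [] 0.869
can+lid top [573.6 192.9] [] 0.794
scraper [ 525.7 -113.3] [6.2] 0.88
```

View pics/f.png

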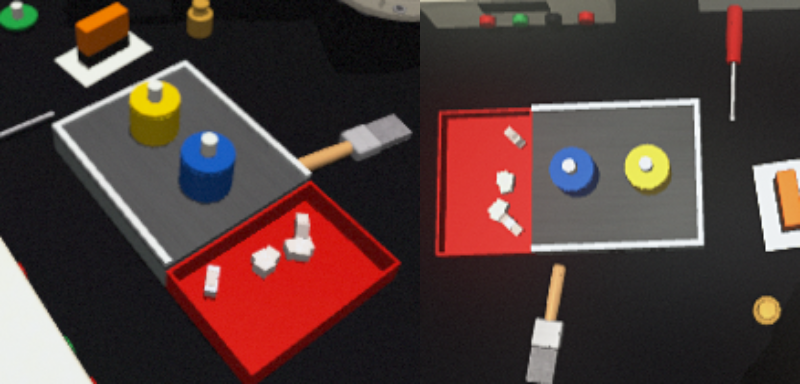

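The last picture shows both canisters upright with their own lids seated flat. All four chips are in the tray, the scraper is on its mat, and the bystanders in view haven't moved.

```bash
python3 -c "
from workcell import manip
print(manip.close_job())"
```

```text
the job is handed in; nothing more can be done
None
```

The job is handed in after about 45 s: four chips are in the scrap tray, the scraper stands on its mat about 2 mm off centre, and the blue and yellow canisters stand closed on the platform; no verdict came back.

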